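# Close up the clip rail and snap the garden tools into it

### The arm

A 7-joint arm with a two-finger parallel gripper is mounted at the origin on the work surface. World frame = base frame: x ahead of the robot, y to its left, z up, the work surface at z = 0. Lengths are in m, angles in rad, forces in N, time in s.
With the tool pointing down it reaches from about 0.4 to 0.85 m from the base axis. Payload 4.5 kg.
Tool frame: the origin (TCP) lies at the very end of the fingers, on their centre line; the grasp point (between the pads) lies 19 mm behind it; z points along the fingers, y is the line along which they close (so a half turn about z gives the same grasp; the last joint's range is limited). The gripper opens to 88 mm and grips with 3 to 60 N. Pads are 18 mm wide; open, the fingers measure 123 mm over their backs; the gripper's body (75 mm by 187 mm) begins 45 mm behind the grasp point.
Start: joints at [-1.263, 0.689, -0.195, 1.565, 0.157, 0.902, -0.215], TCP at [0.169, 0.602, 0.239] pointing down, gripper open.
Joint ranges: [-3.01, 3.01], [-0.46, 2.08], [-1.47, 1.51], [0.13, 2.56], [-1, 4.14], [0.04, 2.09], [-2.66, 2.66]. Speed limits (rad/s): [2.57, 2.57, 3.14, 3.14, 3.14, 3.14, 3.14].

### API

Orientations are given as a unit quaternion [x, y, z, w].
In Python, from plant import r gives the robot as it stands. The module is installed in compiled form; this text tells all that it offers.
- The arm moves only by the tool step_arm, never from a script. Its argument "increments" is a list of rows, each a list of 2 entries, a list of its own where there are three numbers: the shift along the world's x, y, z in cm, then the turn, a rotation vector about the world's x, y, z in degrees. A call has exactly 10 rows; each row shifts and turns the commanded pose from where the row before left it; what a row does not reach is not made up. A row lasts 1/10 s, in which the tool goes at most 50 mm and 8.59 degrees, less where a joint would pass 70% of its speed; a pose out of reach is approached as far as the arm can. A call is refused whole if a number of a shift passes 5 or a number of a turn 8.59, either way. A call with a gripper value outside its range is refused whole. "fingers" is the opening, from 0 (shut) to 1 (fully open), set as the call begins (left out, the last holds). The fingers move at their own pace and stop on an object; "grip_force" is the grip in N (left out, the last holds). Time passes only in rows, so rows that do not move let the fingers close, or fill a call up. It gives the time, the measured TCP pose, the force, the opening and the grip force at its end, in the units of the state.
- r.get_state(): the state, without advancing time (a new reading comes with each control period).
- r.snapshot(name): name is "scene" or "top" or "wrist"; returns (picture, depth): 384x512x3 uint8, red, green, blue; 384x512 float32, m along the optical axis (not along the pixel's ray), 0 where there is no reading.
- r.calibration(name): a dict with "fov_y" (degrees; the focal length in pixels is half the picture's height over the tangent of half this angle, whatever the lens; pixels are square), "cx", "cy" (the principal point, pixels), "R" (3x3) and "t" (3): a world point X has camera coordinates R X + t. Camera axes: x right, y down, z forward; pixel columns grow to the right and rows downward; lengths in m; the calibration is good to about 2 mm. The wrist camera is an equidistant fisheye: a pixel r from the principal point sees the ray r / f radians off the axis. A picture is of the moment at which its call begins: read the wrist's pose just before it. calibration takes no time and is no camera call; for the wrist camera it gives the pose at the moment of the call.
- r.finish_job(): hands the job in; it is judged then, once.
The state is a dict: "clock": time; "q": joint angles; "qd": joint speeds; "joint_torque": joint torques, N m; "tool_pos": TCP position; "eef_rot": TCP orientation; "contact_force": force on the tool from outside, world axes, zero at the start; "moment": the same for the moment, N m; "opening": opening from 0.0 (shut) to 1.0 (fully open); "finger_force": force on a finger pad.
Only numpy, scipy, OpenCV 4.12 (cv2) and the standard library are available. Lean on these libraries where they do the work, as an engineer would, in place of code of your own. Each camera call takes 0.05 s, during which the arm holds its last target. There are 200 camera calls.

### The job

First, while the clips are still empty, slide the three loose clip blocks along the channel until all four blocks sit flush side by side against the fixed one, with no gaps. Then put every bamboo-handled tool that is lying on the board in a clip of its own, metal head to the back (away from you) and the middle of the grip in the middle of the clip, pressing the handle down until it snaps fully home; the blocks must still be flush at the end. Leave the other things on the board where they are.

Things in the scene. Friction and masses are not known exactly. Their poses are not given: they have to be found in the camera images.
- rail: Aluminium channel fixed to the board, 128 mm (x) by 470 mm (y, from -195 to +275 mm); floor 6 mm thick, walls along front and back 31 mm high whose flanges overlap the blocks' bases by 3 mm, so that blocks slide but cannot lift out. Origin at board level under the middle clip block, which is fixed on it; x across it, roughly away from the robot, y along it to the left. Place and yaw vary.
- block_left: Loose clip block, 0.45 kg, in the channel left (+y) of the fixed middle block: wooden base 110 (x) by 68 (y) by 20 mm high, about 1 mm play between the walls; slides along the channel at about 3 N. Origin at the centre of its underside, 6 mm above the board. Touching the middle block, its origin is at y = +68 mm in the rail's frame. All four blocks are alike.
- block_right: The same kind of loose block, right (-y) of the fixed middle block; touching it, its origin is at y = -68 mm in the rail's frame.
- block_end: The same kind of loose block, the outermost on the left, beyond block_left; flush against block_left when its origin is 68 mm from that one's, at y = +136 mm in the rail's frame once all is closed up. Pushing it on also pushes block_left.
- clip_mid (a point): Middle block's clip centre: a seated handle's axis and mid-grip (the tool's origin) lie here, 51 mm above the board; x along the clipped handle, away from the robot, z up. The jaw lips leave a 17 mm neck 12 mm above this point: a handle pushed down meets them 25 mm above its seat; the force rises to 10 to 20 N, then drops as it snaps home.
- clip_left (a point): Centre of the left loose block's clip, 45 mm above the block's underside; axes, jaws and snap as the middle clip. Every clip: two pairs of grey spring jaws at x = -40 and +40 mm (each 22 mm long), open upwards, reaching 26 mm above this point and at most 30 mm to either side; the 58 mm between the pairs is free for fingers down to the base top, 25 mm below this point.
- clip_right (a point): Centre of the right loose block's clip, 45 mm above the block's underside; axes, jaws and snap as the middle clip. In every clip a snapped-in handle can still be slid lengthwise against light friction; pulling it out upwards takes as much force as pressing it in.
- clip_end (a point): Centre of the outermost left loose block's clip, 45 mm above the block's underside; axes, jaws and snap as the middle clip.
- rake: Loose hand tool, 0.16 kg: round bamboo handle, 26 mm thick, with a green band at its tail and a small steel rake head: a 56 mm wide bar at x = 98 mm with five short tines pointing down. Origin on the handle's axis at mid-grip (13 mm above the board as it lies); x along the handle to the head (handle x = -75 to +65 mm), z up as it lies. May be absent.
- trowel: Loose hand tool, 0.16 kg: round bamboo handle, 26 mm thick, with a yellow band at its tail and a flat steel trowel blade 52 mm wide, from x = 72 to 129 mm. Origin on the handle's axis at mid-grip (13 mm above the board as it lies); x along the handle to the head (handle x = -75 to +65 mm), z up as it lies. May be absent.
- fork: Loose hand tool, 0.16 kg: round bamboo handle, 26 mm thick, with a red band at its tail and a red three-pronged fork 52 mm wide, from x = 79 to 123 mm. Origin on the handle's axis at mid-grip (13 mm above the board as it lies); x along the handle to the head (handle x = -75 to +65 mm), z up as it lies. May be absent.
- hoe: Loose hand tool, 0.16 kg: round bamboo handle, 26 mm thick, with a blue band at its tail and a blue upright hoe blade 54 mm wide at x = 100 mm. Origin on the handle's axis at mid-grip (13 mm above the board as it lies); x along the handle to the head (handle x = -75 to +65 mm), z up as it lies. May be absent.
- rake_head (a point): Point in the rake's metal head, 95 mm along its x from its origin.
- trowel_head (a point): Point in the trowel's metal head, 95 mm along its x from its origin.
- fork_head (a point): Point in the fork's metal head, 95 mm along its x from its origin.
- hoe_head (a point): Point in the hoe's metal head, 95 mm along its x from its origin.
- seed_box: Closed clip-lid polypropylene seed box, 118 x 178 x 70 mm, behind the rail; origin at the centre of its underside. Leave alone.
- padlock: Small padlock lying flat with open shackle, 45 x 42 x 20 mm body; leave alone.
- pots: Two nested white plastic pots, 108 mm across, 125 mm high; origin under the centre. Leave alone.
- sprayer: Bottle with an orange cap, 64 mm across, 170 mm high; origin under the centre. Leave alone.
- twine: Reel, 70 mm across, 60 mm high; leave alone.
- clay_pot: Terracotta pot, 90 mm across, 80 mm high; leave alone.
Not all that is in view belongs to the job. What is shaped like the hoe but pink is not meant. Leave any yellow look-alike of the block_end alone.

How it is judged:
By the outcome, as a careful person would: the job done as asked, in the order asked, and still so for the second after the job is handed in, with the robot touching nothing.
Of rake, trowel, fork, hoe only 3 to 4 are there at a start; the rules pass over those that are not, and their reading is None.
At some moment in a run one of rake, trowel, fork, hoe may be knocked a few centimetres aside while the robot is not near it.
Once in a run the grip may slacken for a moment while it holds something.
It also fails if it takes over 210 s, if anything falls off the work surface, if the arm or the gripper's body presses on something with over 40 N, if the wrist force passes 120 N, or if a joint passes its speed limit or range.

## Working session

There is one attempt and no reset: what is moved stays moved. The work goes in short steps, Python scripts to look and compute and a tool call to move; the robot and the scene stay as the last step left them, time stands still between calls to the robot, and variables do not carry over. Pictures are saved under pics/ and viewed, at most 14 in all, crops included, and the job is handed in when it is done.

Besides the shell and the picture viewer there is one more tool, called as name([rows], argument=value, ...), one row to a line, values as JSON. step_arm: Moves the arm, as the interface text tells. Its arguments: {"type":"object","properties":{"increments":{"type":"array","items":{"type":"array"}},"fingers":{"type":"number"},"grip_force":{"type":"number"}},"required":["increments"]}

```bash
mkdir -p pics
cat > h.py <<'E'
import numpy as np, cv2
from plant import r
def shot(n,f):
    c=r.calibration(n); p,d=r.snapshot(n); cv2.imwrite(f'pics/{f}.png',p[:,:,::-1]); np.savez(f'pics/{f}.npz',p=p,d=d,**{k:np.array(v) for k,v in c.items()}); return p,d,c
def cloud(d,c,fish=False):
    H,W=d.shape; f=H/2/np.tan(np.radians(c['fov_y'])/2)
    u,v=np.meshgrid(np.arange(W),np.arange(H)); x=(u-c['cx'])/f; y=(v-c['cy'])/f
    if fish:
        t=np.hypot(x,y); k=np.where(t>1e-6,np.tan(np.minimum(t,1.5))/np.maximum(t,1e-6),1); x=x*k;y=y*k
    P=np.stack([x*d,y*d,d],-1); return (P-np.array(c['t']))@np.array(c['R'])
def load(f):
    z=np.load(f'pics/{f}.npz'); return z['p'],z['d'],{k:z[k] for k in ('fov_y','cx','cy','R','t')}
E
python3 - <<'E'
from h import *
for n in('top','scene','wrist'): 
    p,d,c=shot(n,n+'0'); print(n,c['fov_y'],np.round(-np.array(c['R']).T@np.array(c['t']),3))
print(r.get_state())
E
```

```text
top 53.8388045125763 [ 0.343 -0.052  1.263]
scene 50.39349676915689 [1.212 0.318 1.275]
wrist 65.70646984690485 [0.099 0.62  0.386]
{'clock': 0.15, 'q': array([-1.26320537,  0.68979191, -0.19452574,  1.56608996,  0.15726814,
        0.90246276, -0.21510719]), 'qd': array([-2.45582438e-04, -2.52800844e-03, -1.31754254e-03, -4.52062935e-03,
       -6.09657325e-04,  1.70183211e-05, -2.32576367e-04]), 'joint_torque': array([-1.58293202e-03, -5.27855229e+01, -1.26834378e+00, -1.53583914e+01,
       -5.24407066e-02,  3.95339710e-03,  1.27049816e-04]), 'tool_pos': array([0.16888829, 0.6012637 , 0.23809788]), 'eef_rot': array([ 1.36450805e-01,  9.90646612e-01, -6.80997120e-04, -5.77519086e-05]), 'contact_force': array([ 0.07409169,  0.47996785, -0.08883496]), 'moment': array([-0.0252135 ,  0.01290323,  0.01757717]), 'finger_force': 0.0, 'opening': 1.0018200145471907}
```

View pics/top0.png

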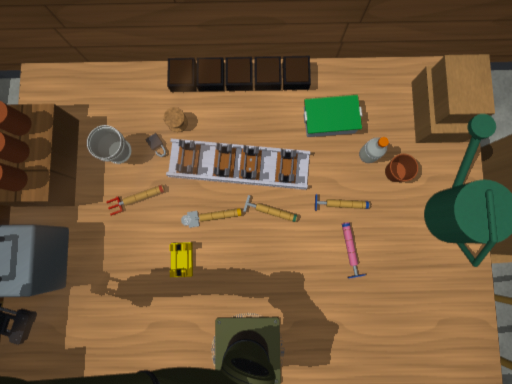

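View pics/scene0.png

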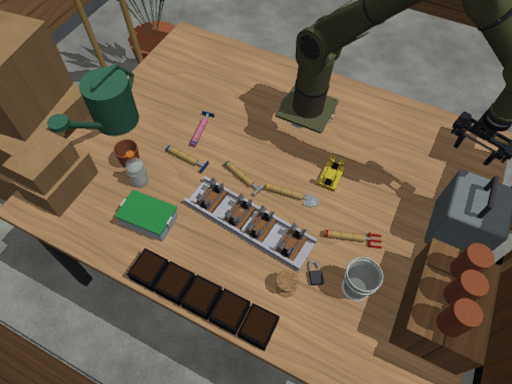

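The top view has +x up and +y to the left. All four tools lie with their heads to the left (+y): fork (137,200), trowel (215,215), rake (272,210) and hoe (343,203). The rail runs from (170,160) to (310,170), with blocks at columns of about 187, 226, 251 and 289.

Run:
```python
from h import *
p,d,c=load('top0'); P=cloud(d,c); z=P[...,2]
hsv=cv2.cvtColor(p,cv2.COLOR_RGB2HSV)
# board z
print('board', np.median(z[280:300,200:300]))
roi=np.zeros(z.shape,bool); roi[130:195,160:320]=1
# rail: bright low saturation
m=roi&(hsv[...,1]<60)&(hsv[...,2]>150)&(z<0.06)
n,l,s,_=cv2.connectedComponentsWithStats(m.astype(np.uint8)); print(s)
Q=P[m&(z>0.02)&(z<0.045)]; print('rail z',np.percentile(Q[:,2],[5,50,95]))
rc=cv2.minAreaRect((Q[:,:2]*1000).astype(np.float32)); print('rail',rc)
j=roi&(z>0.055)&(z<0.1)
n,l,s,ce=cv2.connectedComponentsWithStats(j.astype(np.uint8)); 
for i in range(1,n): print(s[i],P[l==i].mean(0).round(4),P[l==i][:,2].max())
im=cv2.resize(p[120:250,90:390],None,fx=2.6,fy=2.6,interpolation=cv2.INTER_CUBIC); cv2.imwrite('pics/crop0.png',im[:,:,::-1])
# tools
for nm,b in dict(fork=(182,218,104,170),trowel=(204,228,180,246),rake=(192,224,243,302),hoe=(192,212,312,374)).items():
    t=np.zeros_like(roi); t[b[0]:b[1],b[2]:b[3]]=1
    m=t&(z>0.008)&(z<0.04); bam=m&(hsv[...,0]>12)&(hsv[...,0]<35)&(hsv[...,1]>90)
    Q=P[bam]; mu=Q[:,:2].mean(0); w,v=np.linalg.eigh(np.cov(Q[:,:2].T)); a=v[:,1]; a=a*np.sign(a[1])
    s=(Q[:,:2]-mu)@a; o=(Q[:,:2]-mu)@[-a[1],a[0]]
    A=P[m][:,:2]-mu; sa=A@a
    print(nm,mu.round(4),'ang',np.degrees(np.arctan2(a[1],a[0])).round(1),'s',s.min().round(3),s.max().round(3),'all',sa.min().round(3),sa.max().round(3),'w',o.min().round(3),o.max().round(3),'z',Q[:,2].max().round(3))
```

```text
board -0.0010280054067059459
[[     0      0    512    384 194947]
 [   166    139    144     49   1507]
 [   185    140      8      2     13]
 [   195    141     21      4     51]
 [   221    143      6      2     10]
 [   232    144     11      4     22]
 [   247    145      1      1      1]
 [   249    146      5      2      7]
 [   286    149      7      2     12]
 [   238    154      3     16     36]
 [   168    176      1      1      1]
 [   244    183      1      1      1]]
rail z [0.02608444 0.0301122  0.03367498]
rail ((604.228759765625, 23.863998413085938), (470.0460205078125, 126.33881378173828), 83.91458129882812)
[307 130  13   4  41] [ 0.6954 -0.2235  0.0679] 0.07407889175039516
[178 139   7   9  43] [0.6635 0.2042 0.0691] 0.0814535501136029
[189 140   6   9  32] [0.6594 0.1709 0.0695] 0.07733562389953302
[216 142   6   9  44] [0.6497 0.0832 0.0684] 0.07536749606065062
[227 144   5   8  34] [0.6465 0.0497 0.0695] 0.07848128536607916
[243 145   6   8  40] [ 0.6407 -0.0037  0.0695] 0.07917337861599845
[254 146   5   8  35] [ 0.6364 -0.0378  0.0702] 0.07873443199093416
[28
[... 300 characters left out ...]
.0694] 0.08001072666172715
[224 168   6   8  34] [0.567  0.0583 0.0687] 0.07673518175373785
[241 169   6   8  37] [0.5616 0.0046 0.0701] 0.0772746773075785
[251 171   6   7  36] [ 0.5567 -0.0283  0.0699] 0.07963824323404457
[278 173   6   8  38] [ 0.5475 -0.1145  0.07  ] 0.08221621926019368
[288 174   6   8  37] [ 0.5444 -0.1482  0.0696] 0.07954419008733066
fork [0.5002 0.3435] ang 109.2 s -0.074 0.065 all -0.074 0.117 w -0.015 0.011 z 0.032
trowel [0.4327 0.0835] ang 97.6 s -0.069 0.07 all -0.085 0.122 w -0.014 0.012 z 0.033
rake [ 0.4389 -0.0966] ang 72.5 s -0.074 0.066 all -0.074 0.103 w -0.013 0.012 z 0.03
hoe [ 0.4626 -0.3296] ang 85.7 s -0.076 0.063 all -0.076 0.1 w -0.014 0.012 z 0.03
```

View pics/crop0.png

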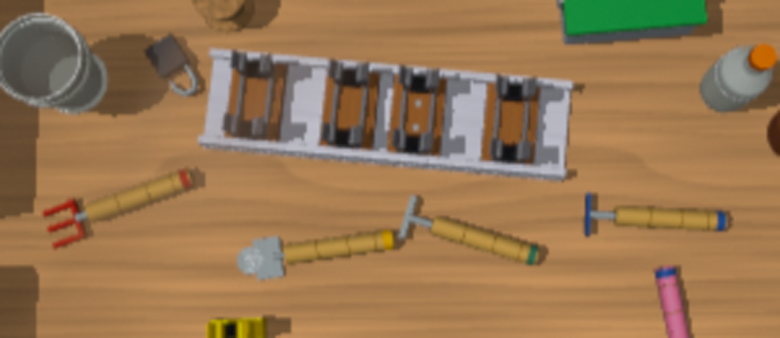

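step_arm([
  [[2.3,-1.8,0],[0,0,-4]],
  [[2.3,-1.8,0],[0,0,-4]],
  [[2.3,-1.8,0],[0,0,-4]],
  [[2.3,-1.8,0],[0,0,-4]],
  [[2.3,-1.8,0],[0,0,-4]],
  [[2.3,-1.8,0],[0,0,-4]],
  [[2.3,-1.8,0],[0,0,-4]],
  [[2.3,-1.8,0],[0,0,-4]],
  [[2.3,-1.8,0],[0,0,-4]],
  [[2.3,-1.8,0],[0,0,-4]],
], fingers=0, grip_force=20)

```text
clock: 1.15
tool_pos: [0.3996, 0.4208, 0.2385]
eef_rot: [0.468, 0.884, -0.0, -0.0]
contact_force: [0.8, 0.1, -0.4]
opening: 0.12
finger_force: 0.0
```

step_arm([
  [[2.3,-1.8,0],[0,0,-4]],
  [[2.3,-1.8,0],[0,0,-4]],
  [[2.3,-1.8,0],[0,0,-4]],
  [[2.3,-1.8,0],[0,0,-4]],
  [[2.3,-1.8,0],[0,0,-4]],
  [[2.3,-1.8,0],[0,0,-4]],
  [[2.3,-1.8,0],[0,0,-4]],
  [[2.3,-1.8,0],[0,0,-4]],
  [[2.3,-1.8,0],[0,0,-4]],
  [[2.3,-1.8,0],[0,0,-4]],
])

```text
clock: 2.15
tool_pos: [0.6295, 0.2409, 0.2383]
eef_rot: [0.742, 0.67, -0.0, -0.0]
contact_force: [0.5, 0.7, -0.1]
opening: 0.004
finger_force: 0.0
```

```bash
cat >> h.py <<'E'
def st():
    s=r.get_state(); x,y,z,w=s['eef_rot']; from scipy.spatial.transform import Rotation as R
    M=R.from_quat(s['eef_rot']).as_matrix()
    print('t%.2f'%s['clock'],'tcp',s['tool_pos'].round(4),'yang %.1f'%np.degrees(np.arctan2(M[1,1],M[0,1])),'zax',M[:,2].round(3),'q',s['q'].round(2),'F',s['contact_force'].round(1),'op %.3f'%s['opening'],'ff %.1f'%s['finger_force']); return s
mid=np.array([.5989,-.0163]); ey=np.array([.1065,.9943]); ex=np.array([.9943,-.1065])
E
python3 -c "
from h import *
st(); shot('wrist','w1')"
```

```text
t2.15 tcp [0.6295 0.2409 0.2383] yang -5.8 zax [-0.001 -0.    -1.   ] q [-0.51  0.76  0.15  1.41 -0.13  0.98 -0.43] F [ 0.5  0.7 -0.1] op 0.004 ff 0.0
```

View pics/w1.png

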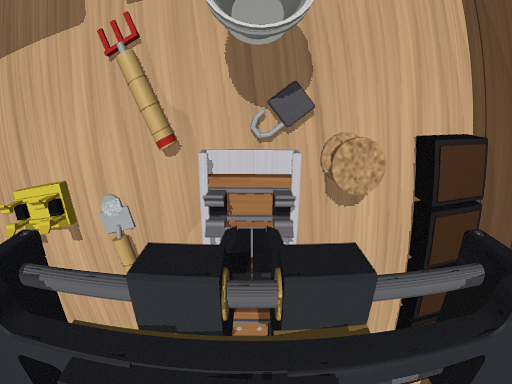

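The wrist view shows the end block's outer face near (250,180), with clear channel floor beyond it. I'll lower the closed fingers there and push.

step_arm([
  [[0,0,-3],[0,0,0]],
  [[0,0,-3],[0,0,0]],
  [[0,0,-3],[0,0,0]],
  [[0,0,-3],[0,0,0]],
  [[0,0,-3],[0,0,0]],
  [[0,0,-2],[0,0,0]],
  [[0,0,-2],[0,0,0]],
  [[0,0,-1],[0,0,0]],
  [[0,0,-1],[0,0,0]],
  [[0,0,-1],[0,0,0]],
])

```text
clock: 3.2
tool_pos: [0.6294, 0.242, 0.0187]
eef_rot: [0.741, 0.671, 0.001, 0.0]
contact_force: [-0.6, 0.1, 1.0]
opening: 0.004
finger_force: 0.0
```

step_arm([
  [[-0.05,-0.5,0],[0,0,0]],
  [[-0.05,-0.5,0],[0,0,0]],
  [[-0.05,-0.5,0],[0,0,0]],
  [[-0.05,-0.5,0],[0,0,0]],
  [[-0.05,-0.5,0],[0,0,0]],
  [[-0.05,-0.5,0],[0,0,0]],
  [[-0.05,-0.5,0],[0,0,0]],
  [[-0.06,-0.5,0],[0,0,0]],
  [[-0.06,-0.5,0],[0,0,0]],
  [[-0.06,-0.5,0],[0,0,0]],
])

```text
clock: 4.2
tool_pos: [0.6237, 0.1919, 0.0189]
eef_rot: [0.741, 0.671, 0.0, -0.0]
contact_force: [-1.6, 4.2, 0.7]
opening: 0.007
finger_force: 2.2
```

step_arm([
  [[-0.03,-0.25,0],[0,0,0]],
  [[-0.03,-0.25,0],[0,0,0]],
  [[-0.03,-0.25,0],[0,0,0]],
  [[-0.03,-0.25,0],[0,0,0]],
  [[-0.03,-0.25,0],[0,0,0]],
  [[-0.03,-0.25,0],[0,0,0]],
  [[-0.03,-0.25,0],[0,0,0]],
  [[-0.03,-0.25,0],[0,0,0]],
  [[-0.03,-0.25,0],[0,0,0]],
  [[-0.03,-0.25,0],[0,0,0]],
])

```text
clock: 5.2
tool_pos: [0.6212, 0.169, 0.0189]
eef_rot: [0.741, 0.672, 0.002, -0.001]
contact_force: [-0.3, 7.3, -0.4]
opening: 0.005
finger_force: 3.6
```

step_arm([
  [[-0.01,-0.1,0],[0,0,0]],
  [[-0.01,-0.1,0],[0,0,0]],
  [[-0.01,-0.1,0],[0,0,0]],
  [[-0.01,-0.1,0],[0,0,0]],
  [[0,0,0],[0,0,0]],
  [[0,0,0],[0,0,0]],
  [[0,0,0],[0,0,0]],
  [[0,0,0],[0,0,0]],
  [[0,0,0],[0,0,0]],
  [[0,0,0],[0,0,0]],
])

```text
clock: 6.2
tool_pos: [0.6208, 0.1648, 0.0189]
eef_rot: [0.741, 0.672, 0.001, -0.0]
contact_force: [-0.4, 7.3, -0.7]
opening: 0.006
finger_force: 3.5
```

step_arm([
  [[-0.01,-0.1,0],[0,0,0]],
  [[-0.01,-0.1,0],[0,0,0]],
  [[-0.01,-0.1,0],[0,0,0]],
  [[-0.01,-0.1,0],[0,0,0]],
  [[-0.01,-0.1,0],[0,0,0]],
  [[0,0,0],[0,0,0]],
  [[0,0,0],[0,0,0]],
  [[0,0,0],[0,0,0]],
  [[0,0,0],[0,0,0]],
  [[0,0,0],[0,0,0]],
])

```text
clock: 7.2
tool_pos: [0.6207, 0.1644, 0.019]
eef_rot: [0.74, 0.673, 0.004, -0.002]
contact_force: [-0.3, 13.5, -1.8]
opening: 0.008
finger_force: 6.7
```

step_arm([
  [[-0.05,-0.5,0],[0,0,0]],
  [[-0.05,-0.5,0],[0,0,0]],
  [[0,0,0],[0,0,0]],
  [[0,0,0],[0,0,0]],
  [[0,0,0],[0,0,0]],
  [[0,0,0],[0,0,0]],
  [[0,0,0],[0,0,0]],
  [[0,0,0],[0,0,0]],
  [[0,0,0],[0,0,0]],
  [[0,0,0],[0,0,0]],
])

```text
clock: 8.2
tool_pos: [0.6207, 0.164, 0.0195]
eef_rot: [0.738, 0.674, 0.009, -0.005]
contact_force: [2.1, 27.3, -3.7]
opening: 0.003
finger_force: 13.4
```

step_arm([
  [[0.15,1.5,0],[0,0,0]],
  [[0.15,1.5,0],[0,0,0]],
  [[0,0,1.5],[0,0,0]],
  [[0,0,1.5],[0,0,0]],
  [[0,0,1.5],[0,0,0]],
  [[0,0,1.5],[0,0,0]],
  [[0,0,1.5],[0,0,0]],
  [[0,0,1.5],[0,0,0]],
  [[0,0,1.5],[0,0,0]],
  [[0,0,1.5],[0,0,0]],
])

```text
clock: 9.2
tool_pos: [0.6217, 0.1777, 0.1401]
eef_rot: [0.741, 0.671, 0.0, 0.0]
contact_force: [0.2, 0.5, -0.0]
opening: 0.003
finger_force: 0.0
```

step_arm([
  [[-0.4,-3.7,0.2],[0,0,0]],
  [[-0.4,-3.7,0.2],[0,0,0]],
  [[-0.4,-3.7,0.2],[0,0,0]],
  [[-0.4,-3.7,0.2],[0,0,0]],
  [[-0.4,-3.7,0.2],[0,0,0]],
  [[-0.4,-3.7,0.2],[0,0,0]],
  [[-0.4,-3.7,0.2],[0,0,0]],
  [[-0.4,-3.7,0.2],[0,0,0]],
  [[-0.4,-3.7,0.2],[0,0,0]],
  [[-0.4,-3.7,0.2],[0,0,0]],
])

```text
clock: 10.2
tool_pos: [0.5815, -0.1938, 0.1595]
eef_rot: [0.741, 0.671, 0.0, 0.0]
contact_force: [0.4, -0.4, 1.8]
opening: 0.005
finger_force: 0.0
```

```bash
python3 -c "
from h import *
s=st(); v=s['tool_pos'][:2]-mid; print(v@ex,v@ey); t=mid-.175*ey; print(t-s['tool_pos'][:2])"
```

```text
t10.20 tcp [ 0.5815 -0.1938  0.1595] yang -5.7 zax [ 0. -0. -1.] q [ 0.23  0.77  0.03  1.68 -0.03  0.69  0.18] F [ 0.4 -0.4  1.8] op 0.005 ff 0.0
0.0016002673215992724 -0.17835156802893978
[-0.00123376  0.00350738]
```

step_arm([
  [[-0.1,0.3,-2],[0,0,0]],
  [[0,0,-2],[0,0,0]],
  [[0,0,-2],[0,0,0]],
  [[0,0,-2],[0,0,0]],
  [[0,0,-2],[0,0,0]],
  [[0,0,-1.5],[0,0,0]],
  [[0,0,-1],[0,0,0]],
  [[0,0,-0.5],[0,0,0]],
  [[0,0,-0.5],[0,0,0]],
  [[0,0,-0.5],[0,0,0]],
])

```text
clock: 11.2
tool_pos: [0.5813, -0.1894, 0.019]
eef_rot: [0.741, 0.671, 0.0, 0.001]
contact_force: [-0.5, -0.0, 0.1]
opening: 0.005
finger_force: 0.0
```

step_arm([
  [[0.06,0.55,0],[0,0,0]],
  [[0.06,0.55,0],[0,0,0]],
  [[0.06,0.55,0],[0,0,0]],
  [[0.06,0.55,0],[0,0,0]],
  [[0.06,0.55,0],[0,0,0]],
  [[0.06,0.55,0],[0,0,0]],
  [[0.06,0.55,0],[0,0,0]],
  [[0.06,0.55,0],[0,0,0]],
  [[0.06,0.55,0],[0,0,0]],
  [[0.05,0.5,0],[0,0,0]],
])

```text
clock: 12.2
tool_pos: [0.5869, -0.1349, 0.019]
eef_rot: [0.741, 0.671, -0.0, 0.0]
contact_force: [-1.1, -4.6, 3.3]
opening: 0.003
finger_force: 2.5
```

step_arm([
  [[0.02,0.15,0],[0,0,0]],
  [[0.02,0.15,0],[0,0,0]],
  [[0.02,0.15,0],[0,0,0]],
  [[0.02,0.15,0],[0,0,0]],
  [[0.02,0.15,0],[0,0,0]],
  [[0.02,0.15,0],[0,0,0]],
  [[0.02,0.15,0],[0,0,0]],
  [[0.02,0.15,0],[0,0,0]],
  [[0,0,0],[0,0,0]],
  [[0,0,0],[0,0,0]],
])

```text
clock: 13.2
tool_pos: [0.5874, -0.1266, 0.019]
eef_rot: [0.742, 0.67, -0.002, 0.001]
contact_force: [-1.6, -9.4, 4.3]
opening: 0.0
finger_force: 4.9
```

step_arm([
  [[0.05,0.5,0],[0,0,0]],
  [[0.05,0.5,0],[0,0,0]],
  [[0,0,0],[0,0,0]],
  [[0,0,0],[0,0,0]],
  [[0,0,0],[0,0,0]],
  [[0,0,0],[0,0,0]],
  [[0,0,0],[0,0,0]],
  [[0,0,0],[0,0,0]],
  [[0,0,0],[0,0,0]],
  [[0,0,0],[0,0,0]],
])

```text
clock: 14.2
tool_pos: [0.5873, -0.1263, 0.0192]
eef_rot: [0.744, 0.668, -0.006, 0.005]
contact_force: [-2.6, -24.5, 1.3]
opening: 0.007
finger_force: 12.4
```

step_arm([
  [[-0.15,-1.5,0],[0,0,0]],
  [[-0.15,-1.5,0],[0,0,0]],
  [[0,0,2.5],[0,0,0]],
  [[0,0,2.5],[0,0,0]],
  [[0,0,2.5],[0,0,0]],
  [[0,0,2.5],[0,0,0]],
  [[0,0,2.5],[0,0,0]],
  [[0,0,2.5],[0,0,0]],
  [[0,0,2.5],[0,0,0]],
  [[0,0,2.5],[0,0,0]],
], fingers=1)

```text
clock: 15.2
tool_pos: [0.5862, -0.1404, 0.2194]
eef_rot: [0.74, 0.672, 0.001, -0.001]
contact_force: [-0.1, -0.4, 0.9]
opening: 0.891
finger_force: 0.0
```

```bash
cat > look.py <<'E'
from h import *
import sys
def jaws(P,m0):
    z=P[...,2]; v=P[...,:2]-mid; a=v@ex; b=v@ey
    return [(q-0, ((abs(a-sx)<.011)&(abs(b)<.3)&(z>.06)&(z<.085))) for q,sx in((0,.04),(1,-.04))],a,b
tag=sys.argv[1]
p,d,c=shot('top',tag); P=cloud(d,c); z=P[...,2]; hsv=cv2.cvtColor(p,cv2.COLOR_RGB2HSV)
v=P[...,:2]-mid; a=v@ex; b=v@ey
m=(abs(a)<.055)&(abs(b)<.3)&(z>.055)&(z<.09)
n,l,s,ce=cv2.connectedComponentsWithStats(m.astype(np.uint8))
print('jaws',[(round(a[l==i].mean(),4),round(b[l==i].mean(),4)) for i in range(1,n) if s[i,4]>12])
bands=dict(rake=(40,85),trowel=(22,30),fork=(0,8),hoe=(105,130))
bam=((z>.006)&(z<.05)&(hsv[...,0]>12)&(hsv[...,0]<35)&(hsv[...,1]>100)&(hsv[...,2]>100)&(P[...,0]>.36)&(P[...,0]<.75)&(abs(P[...,1])<.5)).astype(np.uint8)
n,l,s,ce=cv2.connectedComponentsWithStats(bam)
for i in range(1,n):
    if s[i,4]<80: continue
    Q=P[l==i]; mu=Q[:,:2].mean(0); w,V=np.linalg.eigh(np.cov(Q[:,:2].T)); e=V[:,1]*np.sign(V[1,1]); t=(Q[:,:2]-mu)@e
    print('bam',mu.round(4),'ang %.1f'%np.degrees(np.arctan2(e[1],e[0])),t.min().round(3),t.max().round(3),'px',ce[i].round())
st()
E
python3 look.py top1
```

```text
jaws [(np.float64(0.0406), np.float64(0.1533)), (np.float64(0.0406), np.float64(0.1194)), (np.float64(0.0403), np.float64(0.0855)), (np.float64(0.0403), np.float64(0.0509)), (np.float64(0.0402), np.float64(0.017)), (np.float64(0.0395), np.float64(-0.0176)), (np.float64(0.0398), np.float64(-0.0508)), (np.float64(0.0389), np.float64(-0.0823)), (np.float64(-0.0387), np.float64(0.1529)), (np.float64(-0.0391), np.float64(0.1193)), (np.float64(-0.0393), np.float64(0.0851)), (np.float64(-0.0402), np.float64(0.0515)), (np.float64(-0.0393), np.float64(0.0169)), (np.float64(-0.0407), np.float64(-0.0164)), (np.float64(-0.0404), np.float64(-0.0505))]
bam [0.6172 0.119 ] ang 171.4 -0.026 0.028 px [209. 159.]
bam [0.6158 0.0845] ang 170.1 -0.03 0.034 px [220. 159.]
bam [0.6077 0.0161] ang 167.1 -0.034 0.033 px [240. 162.]
bam [0.6094 0.0508] ang 173.6 -0.026 0.028 px [230. 161.]
bam [ 0.6019 -0.0176] ang 173.0 -0.026 0.028 px [250. 163.]
bam [ 0.5998 -0.052 ] ang 169.8 -0.033 0.033 px [261. 164.]
bam [0.4994 0.3457] ang 109.2 -0.062 0.061 px [141. 195.]
bam [ 0.4626 -0.3294] ang 85.8 -0.064 0.063 px [346. 203.]
bam [0.4319 0.091 ] ang 98.1 -0.065 0.063 px [218. 215.]
t15.25 tcp [ 0.5887 -0.1411  0.2236] yang -5.5 zax [ 0.007  0.002 -1.   ] q [ 0.13  0.68  0.05  1.66 -0.05  0.8   0.11] F [-0.1  0.4  2.7] op 0.935 ff 0.0
```

View pics/top1.png

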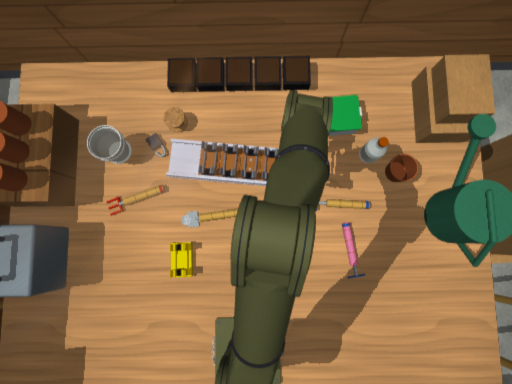

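All four blocks now sit flush (jaw pitch 68 mm). The hoe is at about pixel (346,203), and I'll fetch it first.

step_arm([
  [[-1.26,-1.9,-1],[0,0,0.13]],
  [[-1.26,-1.9,-1],[0,0,0.13]],
  [[-1.26,-1.9,-1],[0,0,0.13]],
  [[-1.26,-1.9,-1],[0,0,0.13]],
  [[-1.26,-1.9,-1],[0,0,0.13]],
  [[-1.26,-1.9,-1],[0,0,0.13]],
  [[-1.26,-1.9,-1],[0,0,0.13]],
  [[-1.26,-1.9,-1],[0,0,0.13]],
  [[-1.26,-1.9,-1],[0,0,0.13]],
  [[-1.26,-1.9,-1],[0,0,0.13]],
])

```text
clock: 16.25
tool_pos: [0.4607, -0.3315, 0.118]
eef_rot: [0.733, 0.68, 0.001, -0.001]
contact_force: [-0.4, 0.3, 0.6]
opening: 1.003
finger_force: 0.0
```

Run:
```python
from h import *
s=st(); print(np.array([.4626,-.331])-s['tool_pos'][:2])
c=r.calibration('wrist'); p,d,c=shot('wrist','w2'); P=cloud(d,c,True); hsv=cv2.cvtColor(p,cv2.COLOR_RGB2HSV)
m=(P[...,2]>.006)&(P[...,2]<.05)&(abs(P[...,0]-.4626)<.04)&(abs(P[...,1]+.331)<.2)&(hsv[...,0]>12)&(hsv[...,0]<35)&(hsv[...,1]>100)&(hsv[...,2]>100)
Q=P[m]; print(len(Q),Q.mean(0),np.percentile(Q[:,0],[2,98]),np.percentile(Q[:,1],[2,98]),Q[:,2].max())
```

```text
t16.25 tcp [ 0.4607 -0.3315  0.118 ] yang -4.2 zax [ 0.001  0.003 -1.   ] q [ 0.55  0.78 -0.01  1.85  0.01  0.51  0.46] F [-0.4  0.3  0.6] op 1.003 ff 0.0
[0.00194795 0.00053766]
4054 [ 0.46366134 -0.32503991  0.02493844] [0.45004284 0.47730729] [-0.39067402 -0.2685034 ] 0.029412201750552418
```

View pics/w2.png

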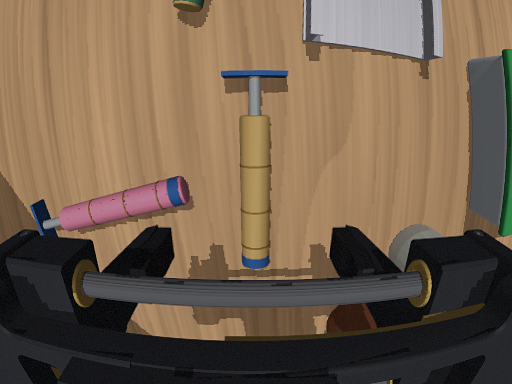

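The wrist view shows the hoe handle centred between the fingers at column 255, with the pink look-alike to its left and the bottle to the right near (415,245). I'll check clearance to the bottle.

Run:
```python
from h import *
p,d,c=load('top0'); P=cloud(d,c)
for b in ((130,165,355,395),(150,185,385,422),(90,140,300,365),(120,165,80,135)):
    Q=P[b[0]:b[1],b[2]:b[3]].reshape(-1,3); Q=Q[Q[:,2]>.03]; print(Q.min(0).round(3),Q.max(0).round(3))
```

```text
[ 0.343 -0.49   0.031] [ 0.707 -0.052  1.263]
[ 0.343 -0.55   0.03 ] [ 0.62  -0.052  1.263]
[ 0.343 -0.383  0.03 ] [ 0.819 -0.052  1.263]
[ 0.343 -0.052  0.03 ] [0.711 0.49  1.263]
```

step_arm([
  [[0.02,0,-1],[0,0,0]],
  [[0.02,0,-1],[0,0,0]],
  [[0.02,0,-1],[0,0,0]],
  [[0.02,0,-1],[0,0,0]],
  [[0.02,0,0],[0,0,0]],
  [[0.02,0,0],[0,0,0]],
  [[0.02,0,0],[0,0,0]],
  [[0.02,0,0],[0,0,0]],
  [[0.02,0,0],[0,0,0]],
  [[0.02,0,0],[0,0,0]],
], fingers=0.75)

```text
clock: 17.3
tool_pos: [0.4624, -0.3329, 0.079]
eef_rot: [0.734, 0.679, 0.0, 0.0]
contact_force: [0.3, -0.4, 0.4]
opening: 0.751
finger_force: 0.0
```

step_arm([
  [[0.1,0.2,-1.5],[0,0,0]],
  [[0,0,-1.5],[0,0,0]],
  [[0,0,-1.5],[0,0,0]],
  [[0,0,-1.5],[0,0,0]],
  [[0,0,-0.8],[0,0,0]],
  [[0,0,-0.4],[0,0,0]],
  [[0,0,-0.3],[0,0,0]],
  [[0,0,0],[0,0,0]],
  [[0,0,0],[0,0,0]],
  [[0,0,0],[0,0,0]],
])

```text
clock: 18.3
tool_pos: [0.4636, -0.331, 0.0043]
eef_rot: [0.734, 0.68, 0.0, 0.0]
contact_force: [0.5, 0.0, 0.1]
opening: 0.751
finger_force: 0.0
```

step_arm([
  [[0,0,0],[0,0,0]],
  [[0,0,0],[0,0,0]],
  [[0,0,0],[0,0,0]],
  [[0,0,0],[0,0,0]],
  [[0,0,0],[0,0,0]],
  [[0,0,0],[0,0,0]],
  [[0,0,0],[0,0,0]],
  [[0,0,0],[0,0,0]],
  [[0,0,0],[0,0,0]],
  [[0,0,0],[0,0,0]],
], fingers=0, grip_force=45)

```text
clock: 19.3
tool_pos: [0.4634, -0.3308, 0.0037]
eef_rot: [0.734, 0.68, 0.0, 0.0]
contact_force: [0.6, -0.6, -1.0]
opening: 0.287
finger_force: 45.0
```

step_arm([
  [[0,0,1.4],[0,0,0]],
  [[0,0,1.4],[0,0,0]],
  [[0,0,1.4],[0,0,0]],
  [[0,0,1.4],[0,0,0]],
  [[0,0,1.4],[0,0,0]],
  [[0,0,1.4],[0,0,0]],
  [[0,0,1.4],[0,0,0]],
  [[0,0,1.4],[0,0,0]],
  [[0,0,1.4],[0,0,0]],
  [[0,0,1.4],[0,0,0]],
])

```text
clock: 20.3
tool_pos: [0.4632, -0.3307, 0.1449]
eef_rot: [0.734, 0.68, 0.0, -0.0]
contact_force: [1.2, -0.9, -2.3]
opening: 0.281
finger_force: 45.0
```

step_arm([
  [[0.64,1.23,0],[0,0,-4.6]],
  [[0.64,1.23,0],[0,0,-4.6]],
  [[0.64,1.23,0],[0,0,-4.6]],
  [[0.64,1.23,0],[0,0,-4.6]],
  [[0.64,1.23,0],[0,0,-4.6]],
  [[0.64,1.23,0],[0,0,-4.6]],
  [[0.64,1.23,0],[0,0,-4.6]],
  [[0.64,1.23,0],[0,0,-4.6]],
  [[0.64,1.23,0],[0,0,-4.6]],
  [[0.64,1.23,0],[0,0,-4.6]],
])

```text
clock: 21.3
tool_pos: [0.5275, -0.2069, 0.1442]
eef_rot: [0.941, 0.337, 0.0, -0.0]
contact_force: [-0.0, -0.1, -1.7]
opening: 0.284
finger_force: 45.0
```

```bash
python3 -c "
from h import *
st()"
```

```text
t21.30 tcp [ 0.5275 -0.2069  0.1442] yang -50.6 zax [ 0.     0.001 -1.   ] q [ 0.15  0.76  0.25  1.84 -0.32  0.58 -0.28] F [-0.  -0.1 -1.7] op 0.284 ff 45.0
```

step_arm([
  [[0.64,1.23,0],[0,0,-4.6]],
  [[0.64,1.23,0],[0,0,-4.6]],
  [[0.64,1.23,0],[0,0,-4.6]],
  [[0.64,1.23,0],[0,0,-4.6]],
  [[0.64,1.23,0],[0,0,-4.6]],
  [[0.64,1.23,0],[0,0,-4.6]],
  [[0.64,1.23,0],[0,0,-4.6]],
  [[0.64,1.23,0],[0,0,-4.6]],
  [[0.64,1.23,0],[0,0,-4.6]],
  [[0.64,1.23,0],[0,0,-4.6]],
])

```text
clock: 22.3
tool_pos: [0.5915, -0.0835, 0.1441]
eef_rot: [0.998, -0.057, -0.0, -0.001]
contact_force: [-0.6, 0.4, -2.5]
opening: 0.284
finger_force: 45.0
```

Run:
```python
from h import *
s=st(); print(mid-.068*ey-s['tool_pos'][:2], 'want yang -96.1')
p,d,c=shot('wrist','w3')
```

```text
t22.30 tcp [ 0.5915 -0.0835  0.1441] yang -96.5 zax [-0.     0.001 -1.   ] q [-0.22  0.84  0.52  1.76 -0.61  0.71 -1.06] F [-0.6  0.4 -2.5] op 0.284 ff 45.0
[ 0.00018294 -0.00042755] want yang -96.1
```

View pics/w3.png

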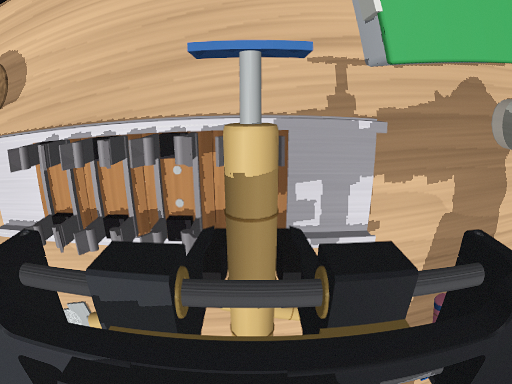

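The hoe is over the right clip, head to the back, blue blade near (250,47).

step_arm([
  [[0,0,-1],[0,0,0.4]],
  [[0,0,-1],[0,0,0]],
  [[0,0,-1],[0,0,0]],
  [[0,0,-1],[0,0,0]],
  [[0,0,-1],[0,0,0]],
  [[0,0,-0.8],[0,0,0]],
  [[0,0,-0.6],[0,0,0]],
  [[0,0,-0.4],[0,0,0]],
  [[0,0,-0.3],[0,0,0]],
  [[0,0,0],[0,0,0]],
])

```text
clock: 23.35
tool_pos: [0.5912, -0.0847, 0.0725]
eef_rot: [0.999, -0.052, -0.0, 0.0]
contact_force: [-0.4, 0.5, -1.3]
opening: 0.282
finger_force: 45.0
```

step_arm([
  [[0,0,-0.3],[0,0,0]],
  [[0,0,-0.3],[0,0,0]],
  [[0,0,-0.3],[0,0,0]],
  [[0,0,-0.3],[0,0,0]],
  [[0,0,-0.3],[0,0,0]],
  [[0,0,0],[0,0,0]],
  [[0,0,0],[0,0,0]],
  [[0,0,0],[0,0,0]],
  [[0,0,0],[0,0,0]],
  [[0,0,0],[0,0,0]],
])

```text
clock: 24.35
tool_pos: [0.5928, -0.0837, 0.0592]
eef_rot: [0.999, -0.052, 0.002, -0.001]
contact_force: [-0.5, 3.2, 7.8]
opening: 0.284
finger_force: 45.0
```

```bash
python3 -c "
from h import *
s=st();print(mid-.068*ey-s['tool_pos'][:2])"
```

```text
t24.35 tcp [ 0.5928 -0.0837  0.0592] yang -96.0 zax [ 0.003  0.002 -1.   ] q [-0.16  0.96  0.41  1.79 -0.69  0.54 -0.98] F [-0.5  3.2  7.8] op 0.284 ff 45.0
[-0.00112355 -0.00016299]
```

step_arm([
  [[0,0,-0.3],[0,0,0]],
  [[0,0,-0.3],[0,0,0]],
  [[0,0,-0.3],[0,0,0]],
  [[0,0,-0.3],[0,0,0]],
  [[0,0,-0.3],[0,0,0]],
  [[0,0,-0.3],[0,0,0]],
  [[0,0,0],[0,0,0]],
  [[0,0,0],[0,0,0]],
  [[0,0,0],[0,0,0]],
  [[0,0,0],[0,0,0]],
])

```text
clock: 25.35
tool_pos: [0.5911, -0.084, 0.0415]
eef_rot: [0.999, -0.052, 0.0, -0.001]
contact_force: [-4.4, 4.3, 18.0]
opening: 0.278
finger_force: 45.0
```

step_arm([
  [[0,0,-0.2],[0,0,0]],
  [[0,0,-0.2],[0,0,0]],
  [[0,0,0],[0,0,0]],
  [[0,0,0],[0,0,0]],
  [[0,0,0],[0,0,0]],
  [[0,0,0],[0,0,0]],
  [[0,0,0],[0,0,0]],
  [[0,0,0],[0,0,0]],
  [[0,0,0],[0,0,0]],
  [[0,0,0],[0,0,0]],
])

```text
clock: 26.35
tool_pos: [0.5912, -0.084, 0.0412]
eef_rot: [0.999, -0.052, 0.001, -0.002]
contact_force: [-10.9, 7.4, 47.8]
opening: 0.284
finger_force: 45.0
```

Run:
```python
from h import *
s=st(); c=r.calibration('wrist'); p,d,c=shot('wrist','w4'); P=cloud(d,c,True); hsv=cv2.cvtColor(p,cv2.COLOR_RGB2HSV)
v=P[...,:2]-mid; a=v@ex; b=v@ey
m=(abs(b+.068)<.02)&(P[...,2]>.03)&(P[...,2]<.12)&(hsv[...,0]>10)&(hsv[...,0]<35)&(hsv[...,1]>80)
for lo,hi in((.03,.04),(.04,.05),(.05,.06),(.06,.07)):
    k=m&(a>lo)&(a<hi); print(lo,k.sum(),P[k][:,2].max() if k.any() else 0, np.median(b[k]) if k.any() else 0)
k=(abs(b+.068)<.04)&(a>.05)&(a<.13)&(P[...,2]>.03)&(hsv[...,0]>100)&(hsv[...,0]<130)&(hsv[...,1]>100); print('blade',k.sum(),a[k].mean(),b[k].mean(),P[k][:,2].max(),P[k][:,2].min())
k=m; print('bam a max',np.percentile(a[k],99))
```

```text
t26.35 tcp [ 0.5912 -0.084   0.0412] yang -96.0 zax [ 0.002  0.004 -1.   ] q [-0.15  0.98  0.38  1.79 -0.7   0.51 -0.96] F [-10.9   7.4  47.8] op 0.284 ff 45.0
0.03 875 0.11304207909186932 -0.06738053444130974
0.04 922 0.066817632989978 -0.06737962959496183
0.05 1266 0.06739509968647535 -0.0682142023239575
0.06 564 0.06623390356500952 -0.06859747992881207
blade 1863 0.09804269882484229 -0.06805029107448973 0.18889723581391513 0.03936259224950919
bam a max 0.06371870011435034
```

View pics/w4.png

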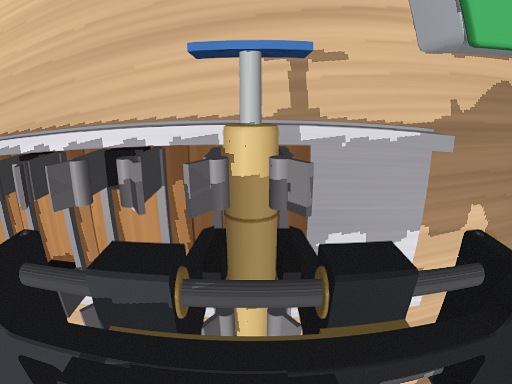

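The hoe is snapped home: handle top at about 65 mm, hard stop at the seat, centred within 2 mm. I'll release it and go for the rake.

step_arm([
  [[0,0,0.4],[0,0,0]],
  [[0,0,0],[0,0,0]],
  [[0,0,0],[0,0,0]],
  [[0,0,0],[0,0,0]],
  [[0,0,1],[0,0,0]],
  [[0,0,1.5],[0,0,0]],
  [[0,0,2],[0,0,0]],
  [[0,0,2],[0,0,0]],
  [[0,0,2],[0,0,0]],
  [[0,0,2],[0,0,0]],
], fingers=0.5)

```text
clock: 27.4
tool_pos: [0.5914, -0.085, 0.1468]
eef_rot: [0.999, -0.052, 0.001, 0.0]
contact_force: [0.4, 0.2, -0.3]
opening: 0.503
finger_force: 0.0
```

step_arm([
  [[-1.55,-0.21,0],[0,0,7.9]],
  [[-1.55,-0.21,0],[0,0,7.9]],
  [[-1.55,-0.21,0],[0,0,7.9]],
  [[-1.55,-0.21,0],[0,0,7.9]],
  [[-1.55,-0.21,0],[0,0,7.9]],
  [[-1.55,-0.21,0],[0,0,7.9]],
  [[-1.55,-0.21,0],[0,0,7.9]],
  [[-1.55,-0.21,0],[0,0,7.9]],
  [[-1.55,-0.21,0],[0,0,7.9]],
  [[-1.55,-0.21,0],[0,0,7.9]],
])

```text
clock: 28.4
tool_pos: [0.436, -0.1065, 0.1458]
eef_rot: [0.802, 0.597, 0.0, 0.001]
contact_force: [0.2, -0.3, 1.1]
opening: 0.498
finger_force: 0.0
```

```bash
cat > wl.py <<'E'
from h import *
import sys
# wl.py tag gx gy : handle near (gx,gy) from wrist
tag=sys.argv[1]; g=np.array([float(sys.argv[2]),float(sys.argv[3])])
s=st(); p,d,c=shot('wrist',tag); P=cloud(d,c,True); hsv=cv2.cvtColor(p,cv2.COLOR_RGB2HSV)
m=(P[...,2]>.008)&(P[...,2]<.04)&(np.hypot(P[...,0]-g[0],P[...,1]-g[1])<.11)&(hsv[...,0]>12)&(hsv[...,0]<35)&(hsv[...,1]>90)&(hsv[...,2]>80)
n,l,S,ce=cv2.connectedComponentsWithStats(cv2.morphologyEx(m.astype(np.uint8),cv2.MORPH_CLOSE,np.ones((7,7))))
for i in range(1,n):
    if S[i,4]<300: continue
    Q=P[(l==i)&m]; mu,_,_=0,0,0; mu=Q[:,:2].mean(0); w,V=np.linalg.eigh(np.cov(Q[:,:2].T)); e=V[:,1]*np.sign(V[1,1]); t=(Q[:,:2]-mu)@e; nn=np.array([-e[1],e[0]]); o=(Q[:,:2]-mu)@nn
    lo,hi=np.percentile(t,[.5,99.5]); oc=np.percentile(o,[2,98]).mean()
    print(S[i,4],'mu',mu.round(4),'ang %.1f'%np.degrees(np.arctan2(e[1],e[0])),'t',lo.round(3),hi.round(3),'origin(head end)',(mu+e*(hi-.065)+nn*oc).round(4),'(tail -63)',(mu+e*(lo+.063)+nn*oc).round(4),'width',np.ptp(np.percentile(o,[2,98])).round(3),'px',ce[i].round())
E
python3 wl.py w5 .4392 -.0957
```

```text
t28.40 tcp [ 0.436  -0.1065  0.1458] yang -16.7 zax [ 0.002 -0.001 -1.   ] q [ 0.09  0.64  0.08  2.18 -0.14  0.32 -0.01] F [ 0.2 -0.3  1.1] op 0.498 ff 0.0
3519 mu [ 0.4411 -0.0914] ang 72.3 t -0.065 0.06 origin(head end) [ 0.4397 -0.0964] (tail -63) [ 0.4405 -0.0938] width 0.024 px [252. 166.]
```

View pics/w5.png

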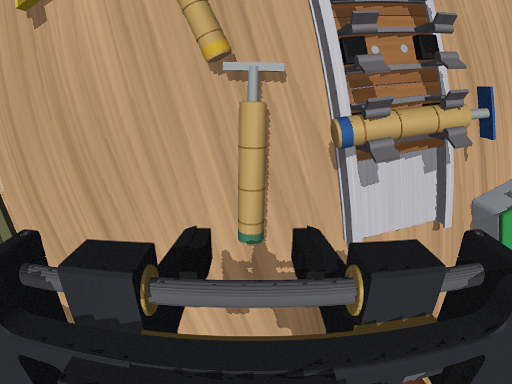

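The rake is centred between the fingers at column 252, and the hoe sits in the right clip. The hoe's tail is close to where the gripper body will come down, so I'll descend with a slight tilt.

step_arm([
  [[0.06,0.15,-2],[-0.3,-0.95,-1]],
  [[0,0,-2],[-0.3,-0.95,0]],
  [[0,0,-2],[-0.3,-0.95,0]],
  [[0,0,-2],[0,0,0]],
  [[0,0,-2],[0,0,0]],
  [[0,0,-1.5],[0,0,0]],
  [[0,0,-1],[0,0,0]],
  [[0,0,-1],[0,0,0]],
  [[0,0,-0.5],[0,0,0]],
  [[0,0,0],[0,0,0]],
], fingers=0.55)

```text
clock: 29.45
tool_pos: [0.4512, -0.1071, 0.0338]
eef_rot: [0.81, 0.586, 0.007, 0.01]
contact_force: [1.1, -0.1, -0.6]
opening: 0.55
finger_force: 0.0
```

step_arm([
  [[0,0,0],[0,0,0]],
  [[0,0,0],[0,0,0]],
  [[0,0,0],[0,0,0]],
  [[0,0,0],[0,0,0]],
  [[0,0,0],[0,0,0]],
  [[0,0,0],[0,0,0]],
  [[0,0,0],[0,0,0]],
  [[0,0,0],[0,0,0]],
  [[0,0,0],[0,0,0]],
  [[0,0,0],[0,0,0]],
], fingers=0, grip_force=45)

```text
clock: 30.45
tool_pos: [0.4501, -0.1069, 0.0337]
eef_rot: [0.809, 0.588, 0.006, 0.01]
contact_force: [1.1, 1.0, -0.3]
opening: 0.006
finger_force: 0.0
```

```bash
python3 -c "
from h import *
s=st()"
```

```text
t30.45 tcp [ 0.4501 -0.1069  0.0337] yang -18.0 zax [ 0.022 -0.008 -1.   ] q [ 0.1   0.89  0.05  2.21 -1.    0.04  0.82] F [ 1.1  1.  -0.3] op 0.006 ff 0.0
```

step_arm([
  [[0,0,2],[0,0,0]],
  [[0,0,2],[0,0,0]],
  [[0,0,2],[0,0,0]],
  [[0,0,2],[0.3,0.95,0]],
  [[0,0,0],[0.3,0.95,0]],
  [[0,0,0],[0.3,0.95,0]],
  [[0,0,0],[0,0,0]],
  [[0,0,0],[0,0,0]],
  [[0,0,0],[0,0,0]],
  [[0,0,0],[0,0,0]],
], fingers=0.55)

```text
clock: 31.45
tool_pos: [0.4498, -0.1069, 0.1137]
eef_rot: [0.809, 0.588, -0.009, -0.011]
contact_force: [-0.4, -0.3, 0.8]
opening: 0.547
finger_force: 0.0
```

```bash
python3 -c "
from h import *
s=st()"; python3 wl.py w6 .4392 -.0957
```

```text
t31.45 tcp [ 0.4498 -0.1069  0.1137] yang -18.0 zax [-0.028  0.008 -1.   ] q [-0.14  0.78  0.46  2.15 -0.84  0.43  0.69] F [-0.4 -0.3  0.8] op 0.547 ff 0.0
t31.45 tcp [ 0.4498 -0.1069  0.1137] yang -18.0 zax [-0.028  0.008 -1.   ] q [-0.14  0.78  0.46  2.15 -0.84  0.43  0.69] F [-0.4 -0.3  0.8] op 0.547 ff 0.0
4415 mu [ 0.4422 -0.0903] ang 72.2 t -0.067 0.059 origin(head end) [ 0.44   -0.0962] (tail -63) [ 0.4408 -0.0939] width 0.024 px [240. 177.]
```

step_arm([
  [[-0.5,0,0],[-0.12,-0.4,0]],
  [[-0.5,0,0],[-0.12,-0.4,0]],
  [[-0.36,0,0],[0,0,0]],
  [[0,0,-1.5],[0,0,0]],
  [[0,0,-1.5],[0,0,0]],
  [[0,0,-1.5],[0,0,0]],
  [[0,0,-1.5],[0,0,0]],
  [[0,0,-1],[0,0,0]],
  [[0,0,-1],[0,0,0]],
  [[0,0,0],[0,0,0]],
])

```text
clock: 32.5
tool_pos: [0.4357, -0.107, 0.0331]
eef_rot: [0.809, 0.588, -0.005, -0.006]
contact_force: [-0.0, -0.5, 0.0]
opening: 0.549
finger_force: 0.0
```

```bash
python3 -c "
from h import *
s=st()"
```

```text
t32.50 tcp [ 0.4357 -0.107   0.0331] yang -18.0 zax [-0.015  0.004 -1.   ] q [ 0.08  0.89  0.09  2.21 -0.95  0.09  0.78] F [-0.  -0.5  0. ] op 0.549 ff 0.0
```

step_arm([
  [[0,0,0],[0.15,0.48,0]],
  [[0,0,0],[0.15,0.48,0]],
  [[0,0,0],[0.15,0.48,0]],
  [[0,0,-0.5],[0,0,0]],
  [[0,0,-0.5],[0,0,0]],
  [[0,0,-0.5],[0,0,0]],
  [[0,0,-0.4],[0,0,0]],
  [[0,0,-0.4],[0,0,0]],
  [[0,0,-0.4],[0,0,0]],
  [[0,0,0],[0,0,0]],
])

```text
clock: 33.5
tool_pos: [0.4363, -0.1069, 0.0063]
eef_rot: [0.809, 0.588, -0.013, -0.016]
contact_force: [-0.1, -0.7, -0.1]
opening: 0.552
finger_force: 0.0
```

```bash
python3 -c "
from h import *
s=st()"
```

```text
t33.50 tcp [ 0.4363 -0.1069  0.0063] yang -18.0 zax [-0.04   0.011 -0.999] q [ 0.1   0.95  0.07  2.19 -0.95  0.08  0.77] F [-0.1 -0.7 -0.1] op 0.552 ff 0.0
```

step_arm([
  [[0,0,-0.15],[0,0,0]],
  [[0,0,0],[0,0,0]],
  [[0,0,0],[0,0,0]],
  [[0,0,0],[0,0,0]],
  [[0,0,0],[0,0,0]],
  [[0,0,0],[0,0,0]],
  [[0,0,0],[0,0,0]],
  [[0,0,0],[0,0,0]],
  [[0,0,0],[0,0,0]],
  [[0,0,0],[0,0,0]],
], fingers=0, grip_force=45)

```text
clock: 34.5
tool_pos: [0.4365, -0.1069, 0.0053]
eef_rot: [0.809, 0.588, -0.012, -0.016]
contact_force: [-0.2, 0.1, 2.5]
opening: 0.284
finger_force: 45.0
```

step_arm([
  [[0,0,1.5],[0,0,0]],
  [[0,0,1.5],[0,0,0]],
  [[0,0,1.5],[0,0,0]],
  [[0,0,1.5],[0,0,0]],
  [[0,0,1.5],[0,0,0]],
  [[0,0,1.5],[0,0,0]],
  [[0,0,1.5],[-0.18,-0.57,0]],
  [[0,0,1.5],[-0.18,-0.57,0]],
  [[0,0,1.5],[-0.18,-0.57,0]],
  [[0,0,1.5],[-0.18,-0.57,0]],
])

```text
clock: 35.5
tool_pos: [0.4364, -0.1068, 0.1557]
eef_rot: [0.809, 0.588, -0.0, 0.001]
contact_force: [0.7, 0.0, -1.2]
opening: 0.283
finger_force: 45.0
```

```bash
python3 -c "
from h import *
s=st(); print(mid-.012*ex-s['tool_pos'][:2])"
```

```text
t35.50 tcp [ 0.4364 -0.1068  0.1557] yang -18.0 zax [ 0.001 -0.002 -1.   ] q [-0.17  0.68  0.5   2.18 -0.76  0.45  0.62] F [ 0.7  0.  -1.2] op 0.283 ff 45.0
[0.15052835 0.09173398]
```

step_arm([
  [[1.5,0.92,0],[0,0,-7.8]],
  [[1.5,0.92,0],[0,0,-7.8]],
  [[1.5,0.92,0],[0,0,-7.8]],
  [[1.5,0.92,0],[0,0,-7.8]],
  [[1.5,0.92,0],[0,0,-7.8]],
  [[1.5,0.92,0],[0,0,-7.8]],
  [[1.5,0.92,0],[0,0,-7.8]],
  [[1.5,0.92,0],[0,0,-7.8]],
  [[1.5,0.92,0],[0,0,-7.8]],
  [[1.5,0.92,0],[0,0,-7.8]],
])

```text
clock: 36.5
tool_pos: [0.5868, -0.014, 0.1546]
eef_rot: [0.999, -0.055, -0.001, 0.0]
contact_force: [-0.6, 0.1, -1.7]
opening: 0.278
finger_force: 45.0
```

```bash
cat > held.py <<'E'
from h import *
import sys
k=int(sys.argv[2]); C=mid+.068*k*ey
s=st(); print('to clip',C-s['tool_pos'][:2]); p,d,c=shot('wrist',sys.argv[1]); P=cloud(d,c,True); hsv=cv2.cvtColor(p,cv2.COLOR_RGB2HSV)
v=P[...,:2]-C; a=v@ex; b=v@ey; z=P[...,2]
bam=(hsv[...,0]>12)&(hsv[...,0]<35)&(hsv[...,1]>90)&(abs(b)<.02)&(a>.015)&(a<.1)&(z>.055)
w=z[bam]; 
if bam.any():
    e=np.percentile(a[bam],99.5); print('head end a %.4f (65 -> err %.4f)'%(e,e-.065))
    for lo in(.03,.045,.055):
        q=bam&(a>lo)&(a<lo+.012)
        if q.sum()>10: print(lo,q.sum(),'b mid %.4f'%np.percentile(b[q],[3,97]).mean(),'ztop %.4f'%np.percentile(z[q],98))
E
python3 held.py w7 0
```

```text
t36.50 tcp [ 0.5868 -0.014   0.1546] yang -96.3 zax [-0.003 -0.001 -1.   ] q [-0.52  0.96  0.93  1.79 -0.96  0.92 -0.83] F [-0.6  0.1 -1.7] op 0.278 ff 45.0
to clip [ 0.01212171 -0.00232973]
head end a 0.0648 (65 -> err -0.0002)
0.03 1452 b mid 0.0006 ztop 0.1772
0.045 1501 b mid 0.0008 ztop 0.1770
0.055 1579 b mid 0.0008 ztop 0.3020
```

View pics/w7.png

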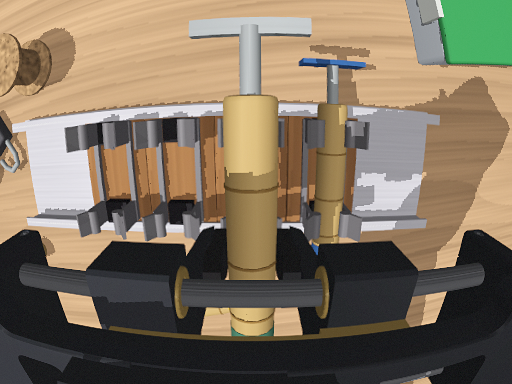

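The rake is held upright over the mid clip with its head back at (250,27). I'll descend.

step_arm([
  [[0.01,-0.1,-1],[0,0,0.2]],
  [[0,0,-1],[0,0,0]],
  [[0,0,-1],[0,0,0]],
  [[0,0,-1],[0,0,0]],
  [[0,0,-1],[0,0,0]],
  [[0,0,-1],[0,0,0]],
  [[0,0,-0.8],[0,0,0]],
  [[0,0,-0.6],[0,0,0]],
  [[0,0,-0.5],[0,0,0]],
  [[0,0,0],[0,0,0]],
])

```text
clock: 37.55
tool_pos: [0.5862, -0.016, 0.0757]
eef_rot: [0.999, -0.05, -0.001, 0.0]
contact_force: [-1.2, 0.5, -1.7]
opening: 0.281
finger_force: 45.0
```

```bash
python3 held.py w8 0
```

```text
t37.55 tcp [ 0.5862 -0.016   0.0757] yang -95.8 zax [-0.002 -0.001 -1.   ] q [-0.42  1.    0.69  1.83 -0.98  0.7  -0.82] F [-1.2  0.5 -1.7] op 0.281 ff 45.0
to clip [ 0.01265705 -0.00034584]
head end a 0.0645 (65 -> err -0.0005)
0.03 1443 b mid -0.0009 ztop 0.0980
0.045 1496 b mid -0.0008 ztop 0.0981
0.055 1453 b mid -0.0008 ztop 0.2231
```

step_arm([
  [[0,0.05,-0.4],[0,0,0]],
  [[0,0,-0.4],[0,0,0]],
  [[0,0,-0.4],[0,0,0]],
  [[0,0,-0.3],[0,0,0]],
  [[0,0,-0.3],[0,0,0]],
  [[0,0,-0.3],[0,0,0]],
  [[0,0,-0.3],[0,0,0]],
  [[0,0,-0.3],[0,0,0]],
  [[0,0,-0.3],[0,0,0]],
  [[0,0,0],[0,0,0]],
])

```text
clock: 38.6
tool_pos: [0.5871, -0.0145, 0.0456]
eef_rot: [0.999, -0.05, -0.0, 0.0]
contact_force: [3.2, 2.6, -4.2]
opening: 0.28
finger_force: 45.0
```

step_arm([
  [[0,0,-0.2],[0,0,0]],
  [[0,0,-0.2],[0,0,0]],
  [[0,0,0],[0,0,0]],
  [[0,0,0],[0,0,0]],
  [[0,0,0],[0,0,0]],
  [[0,0,0],[0,0,0]],
  [[0,0,0],[0,0,0]],
  [[0,0,0],[0,0,0]],
  [[0,0,0],[0,0,0]],
  [[0,0,0],[0,0,0]],
])

```text
clock: 39.6
tool_pos: [0.5864, -0.0146, 0.0433]
eef_rot: [0.999, -0.05, -0.001, -0.0]
contact_force: [-1.3, 4.9, 9.8]
opening: 0.281
finger_force: 45.0
```

step_arm([
  [[0,0,-0.2],[0,0,0]],
  [[0,0,-0.1],[0,0,0]],
  [[0,0,0],[0,0,0]],
  [[0,0,0],[0,0,0]],
  [[0,0,0],[0,0,0]],
  [[0,0,0],[0,0,0]],
  [[0,0,0],[0,0,0]],
  [[0,0,0],[0,0,0]],
  [[0,0,0],[0,0,0]],
  [[0,0,0],[0,0,0]],
])

```text
clock: 40.6
tool_pos: [0.5865, -0.0146, 0.043]
eef_rot: [0.999, -0.05, -0.0, -0.001]
contact_force: [-6.6, 5.4, 32.9]
opening: 0.281
finger_force: 45.0
```

```bash
python3 held.py w9 0
```

```text
t40.60 tcp [ 0.5865 -0.0146  0.043 ] yang -95.7 zax [-0.     0.003 -1.   ] q [-0.37  1.02  0.59  1.83 -0.98  0.61 -0.82] F [-6.6  5.4 32.9] op 0.281 ff 45.0
to clip [ 0.0124307  -0.00168495]
head end a 0.0645 (65 -> err -0.0005)
0.03 1122 b mid 0.0005 ztop 0.0662
0.045 1354 b mid 0.0005 ztop 0.0660
0.055 1477 b mid 0.0004 ztop 0.1906
```

The rake is seated. I'll release it and go for the trowel.

step_arm([
  [[0,0,0.5],[0,0,0]],
  [[0,0,0],[0,0,0]],
  [[0,0,0],[0,0,0]],
  [[0,0,0],[0,0,0]],
  [[0,0,1],[0,0,0]],
  [[0,0,1.5],[0,0,0]],
  [[0,0,2],[0,0,0]],
  [[0,0,2],[0,0,0]],
  [[0,0,2],[0,0,0]],
  [[0,0,2],[0,0,0]],
], fingers=0.5)

```text
clock: 41.65
tool_pos: [0.5868, -0.0157, 0.1513]
eef_rot: [0.999, -0.05, -0.0, 0.001]
contact_force: [0.1, -0.0, 0.7]
opening: 0.503
finger_force: 0.0
```

step_arm([
  [[-1.54,1.03,0.2],[0,0,8]],
  [[-1.54,1.03,0.2],[0,0,8]],
  [[-1.54,1.03,0.2],[0,0,8]],
  [[-1.54,1.03,0.2],[0,0,8]],
  [[-1.54,1.03,0.2],[0,0,8]],
  [[-1.54,1.03,0.2],[0,0,8]],
  [[-1.54,1.03,0.2],[0,0,8]],
  [[-1.54,1.03,0.2],[0,0,8]],
  [[-1.54,1.03,0.2],[0,0,8]],
  [[-1.54,1.03,0.2],[0,0,8]],
])

```text
clock: 42.65
tool_pos: [0.4325, 0.0875, 0.1704]
eef_rot: [0.796, 0.605, 0.001, 0.001]
contact_force: [-0.3, 0.1, 0.3]
opening: 0.498
finger_force: 0.0
```

step_arm([
  [[0,0,0],[0,0,8]],
  [[0,0,0],[0,0,8]],
  [[0,0,0],[0,0,7.6]],
  [[0,0,0],[0,0,0]],
  [[0,0,0],[-0.12,0.87,0]],
  [[0,0,0],[-0.12,0.87,0]],
  [[0,0,0],[-0.12,0.87,0]],
  [[0,0,0],[-0.12,0.87,0]],
  [[0,0,0],[0,0,0]],
  [[0,0,0],[0,0,0]],
])

```text
clock: 43.65
tool_pos: [0.4327, 0.0876, 0.1691]
eef_rot: [0.657, 0.753, -0.023, -0.019]
contact_force: [0.5, -0.5, -0.2]
opening: 0.499
finger_force: 0.0
```

```bash
python3 wl.py w10 .432 .089
```

```text
t43.65 tcp [0.4327 0.0876 0.1691] yang 7.8 zax [-0.06  -0.01  -0.998] q [-0.46  0.62  0.25  2.13 -0.33  0.49  0.19] F [ 0.5 -0.5 -0.2] op 0.499 ff 0.0
3205 mu [0.433  0.0892] ang 97.7 t -0.072 0.065 origin(head end) [0.4329 0.0889] (tail -63) [0.4341 0.0802] width 0.024 px [261. 175.]
```

View pics/w10.png

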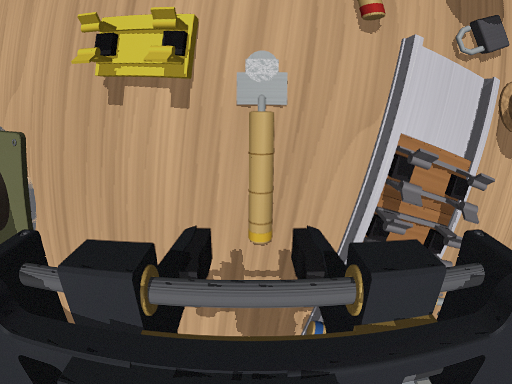

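step_arm([
  [[0,0.17,-2],[0,0,0]],
  [[0,0,-2],[0,0,0]],
  [[0,0,-2],[0,0,0]],
  [[0,0,-2],[0,0,0]],
  [[0,0,-2],[0,0,0]],
  [[0,0,-1],[0,0,0]],
  [[0,0,-1],[0,0,0]],
  [[0,0,-1],[0,0,0]],
  [[0,0,-0.4],[0,0,0]],
  [[0,0,0],[0,0,0]],
], fingers=0.6)

```text
clock: 44.7
tool_pos: [0.4326, 0.0893, 0.035]
eef_rot: [0.657, 0.753, -0.023, -0.019]
contact_force: [0.5, 0.4, 0.3]
opening: 0.6
finger_force: 0.0
```

```bash
python3 -c "
from h import *
s=st()"
```

```text
t44.70 tcp [0.4326 0.0893 0.035 ] yang 7.8 zax [-0.06  -0.009 -0.998] q [-0.34  0.89  0.06  2.19 -0.42  0.14  0.25] F [0.5 0.4 0.3] op 0.600 ff 0.0
```

step_arm([
  [[0,0,-0.6],[0,0,0]],
  [[0,0,-0.6],[0,0,0]],
  [[0,0,-0.5],[0,0,0]],
  [[0,0,-0.4],[0,0,0]],
  [[0,0,-0.4],[0,0,0]],
  [[0,0,-0.35],[0,0,0]],
  [[0,0,0],[0,0,0]],
  [[0,0,0],[0,0,0]],
  [[0,0,0],[0,0,0]],
  [[0,0,0],[0,0,0]],
])

```text
clock: 45.7
tool_pos: [0.4328, 0.0893, 0.0069]
eef_rot: [0.657, 0.753, -0.023, -0.019]
contact_force: [-0.5, -0.6, -0.9]
opening: 0.601
finger_force: 0.0
```

step_arm([
  [[0,0,0],[0,0,0]],
  [[0,0,0],[0,0,0]],
  [[0,0,0],[0,0,0]],
  [[0,0,0],[0,0,0]],
  [[0,0,0],[0,0,0]],
  [[0,0,0],[0,0,0]],
  [[0,0,0],[0,0,0]],
  [[0,0,0],[0,0,0]],
  [[0,0,0],[0,0,0]],
  [[0,0,0],[0,0,0]],
], fingers=0, grip_force=45)

```text
clock: 46.7
tool_pos: [0.4327, 0.0893, 0.0068]
eef_rot: [0.657, 0.753, -0.023, -0.019]
contact_force: [-1.4, -0.4, 2.3]
opening: 0.282
finger_force: 45.0
```

```bash
python3 -c "
from h import *
s=st()"
```

```text
t46.70 tcp [0.4327 0.0893 0.0068] yang 7.8 zax [-0.059 -0.009 -0.998] q [-0.32  0.95  0.03  2.19 -0.43  0.07  0.26] F [-1.4 -0.4  2.3] op 0.282 ff 45.0
```

step_arm([
  [[0,0,1.5],[0,0,0]],
  [[0,0,1.5],[0,0,0]],
  [[0,0,1.5],[0,0,0]],
  [[0,0,1.5],[0,0,0]],
  [[0,0,1.5],[0,0,0]],
  [[0,0,1.5],[0,0,0]],
  [[0,0,1.5],[0.12,-0.87,0]],
  [[0,0,1.5],[0.12,-0.87,0]],
  [[0,0,1.5],[0.12,-0.87,0]],
  [[0,0,1.5],[0.12,-0.87,0]],
])

```text
clock: 47.7
tool_pos: [0.4323, 0.0893, 0.1571]
eef_rot: [0.657, 0.754, 0.0, 0.001]
contact_force: [-0.1, 0.2, -1.3]
opening: 0.282
finger_force: 45.0
```

step_arm([
  [[1.4,-0.3,0],[0,0,-8]],
  [[1.4,-0.3,0],[0,0,-8]],
  [[1.4,-0.3,0],[0,0,-8]],
  [[1.4,-0.3,0],[0,0,-8]],
  [[1.4,-0.3,0],[0,0,-8]],
  [[1.4,-0.3,0],[0,0,-8]],
  [[1.4,-0.3,0],[0,0,-8]],
  [[1.4,-0.3,0],[0,0,-8]],
  [[1.4,-0.3,0],[0,0,-8]],
  [[1.4,-0.3,0],[0,0,-8]],
])

```text
clock: 48.7
tool_pos: [0.5725, 0.0595, 0.1561]
eef_rot: [0.988, 0.152, -0.001, 0.0]
contact_force: [0.3, -0.1, -2.1]
opening: 0.283
finger_force: 45.0
```

step_arm([
  [[1.1,-0.25,0],[0,0,-8]],
  [[1.1,-0.25,0],[0,0,-8]],
  [[1.1,-0.25,0],[0,0,-8]],
  [[0,0,0],[0,0,0]],
  [[0,0,0],[0,0,0]],
  [[0,0,0],[0,0,0]],
  [[0,0,0],[0,0,0]],
  [[0,0,0],[0,0,0]],
  [[0,0,0],[0,0,0]],
  [[0,0,0],[0,0,0]],
])

```text
clock: 49.7
tool_pos: [0.6056, 0.0518, 0.1569]
eef_rot: [0.999, -0.054, -0.001, 0.0]
contact_force: [-0.1, -0.9, -2.0]
opening: 0.283
finger_force: 45.0
```

```bash
python3 held.py w11 1
```

```text
t49.70 tcp [0.6056 0.0518 0.1569] yang -96.1 zax [-0.001 -0.001 -1.   ] q [-0.57  0.92  0.81  1.72 -0.84  0.88 -1.07] F [-0.1 -0.9 -2. ] op 0.283 ff 45.0
to clip [ 0.00051984 -0.00050825]
head end a 0.0715 (65 -> err 0.0065)
0.03 1358 b mid -0.0004 ztop 0.1781
0.045 1437 b mid -0.0002 ztop 0.1778
0.055 1311 b mid -0.0003 ztop 0.1778
```

Run:
```python
from h import *
for f,k in(('w11',1),('w7',0)):
    p,d,c=load(f); P=cloud(d,c,True); C=mid+.068*k*ey; v=P[...,:2]-C; a=v@ex; b=v@ey; z=P[...,2]
    hsv=cv2.cvtColor(p,cv2.COLOR_RGB2HSV)
    for lo in np.arange(.052,.135,.004):
        q=(abs(b)<.035)&(a>lo)&(a<lo+.004)&(z>.13)&(z<.2)
        if q.sum()>5: print(f,lo.round(3),q.sum(),np.median(hsv[q],0),'w',np.ptp(b[q]).round(3))
```

```text
w11 0.052 492 [ 20.  111.5 207. ] w 0.025
w11 0.056 488 [ 20. 111. 207.] w 0.025
w11 0.06 499 [ 20. 112. 206.] w 0.025
w11 0.064 335 [ 20. 109. 157.] w 0.024
w11 0.068 153 [ 96.   9. 160.] w 0.008
w11 0.072 742 [ 96.   8. 193.] w 0.052
w11 0.076 821 [ 96.   8. 194.] w 0.052
w11 0.08 817 [ 95.   8. 195.] w 0.052
w11 0.084 809 [ 96.   8. 197.] w 0.052
w11 0.088 823 [ 95.   8. 196.] w 0.052
w11 0.092 808 [ 95.   8. 197.] w 0.051
w11 0.096 805 [ 95.   7. 196.] w 0.052
w11 0.1 786 [ 96.   8. 198.] w 0.052
w11 0.104 679 [ 96.   7. 201.] w 0.052
w11 0.108 507 [105.   2. 219.] w 0.034
w11 0.112 498 [105.   2. 221.] w 0.034
w11 0.116 501 [105.   4. 218.] w 0.034
w11 0.12 398 [ 96.   8. 201.] w 0.033
w11 0.124 271 [ 95.   8. 201.] w 0.025
w7 0.052 504 [ 20. 109. 214.] w 0.025
w7 0.056 495 [ 20. 109. 213.] w 0.024
w7 0.06 516 [ 20. 110. 213.] w 0.024
w7 0.064 257 [ 20.  64. 173.] w 0.023
w7 0.068 194 [ 96.    8.  183.5] w 0.01
w7 0.072 183 [ 96.   8. 184.] w 0.01
w7 0.076 174 [ 96.   8. 183.] w 0.009
w7 0.08 186 [ 96.   8. 182.] w 0.01
w7 0.084 187 [ 96.   8. 179.] w 0.01
w7 0.088 180 [ 96.   8. 180.] w 0.01
w7 0.092 849 [ 96.   8. 189.] w 0.056
w7 0.096 975 [ 96.   7. 204.] w 0.056
w7 0.1 536 [ 96.   8. 206.] w 0.056
```

step_arm([
  [[0.05,-0.05,-1],[0,0,0]],
  [[0,0,-1],[0,0,0]],
  [[0,0,-1],[0,0,0]],
  [[0,0,-1],[0,0,0]],
  [[0,0,-1],[0,0,0]],
  [[0,0,-1],[0,0,0]],
  [[0,0,-0.8],[0,0,0]],
  [[0,0,-0.6],[0,0,0]],
  [[0,0,-0.5],[0,0,0]],
  [[0,0,0],[0,0,0]],
])

```text
clock: 50.75
tool_pos: [0.6059, 0.0513, 0.0772]
eef_rot: [0.999, -0.054, -0.001, 0.001]
contact_force: [0.6, 0.7, -0.9]
opening: 0.28
finger_force: 45.0
```

```bash
python3 held.py w12 1
```

```text
t50.75 tcp [0.6059 0.0513 0.0772] yang -96.2 zax [-0.002 -0.001 -1.   ] q [-0.52  1.01  0.68  1.76 -0.93  0.73 -1.  ] F [ 0.6  0.7 -0.9] op 0.280 ff 45.0
to clip [ 2.64867868e-04 -2.74765235e-05]
head end a 0.0719 (65 -> err 0.0069)
0.03 1346 b mid -0.0009 ztop 0.0984
0.045 1442 b mid -0.0007 ztop 0.0981
0.055 1332 b mid -0.0010 ztop 0.0981
```

step_arm([
  [[0,0.05,-0.4],[0,0,0]],
  [[0,0,-0.4],[0,0,0]],
  [[0,0,-0.4],[0,0,0]],
  [[0,0,-0.3],[0,0,0]],
  [[0,0,-0.3],[0,0,0]],
  [[0,0,-0.3],[0,0,0]],
  [[0,0,-0.3],[0,0,0]],
  [[0,0,-0.3],[0,0,0]],
  [[0,0,-0.3],[0,0,0]],
  [[0,0,-0.1],[0,0,0]],
])

```text
clock: 51.8
tool_pos: [0.606, 0.0523, 0.046]
eef_rot: [0.999, -0.053, -0.001, 0.0]
contact_force: [0.5, 1.8, -2.7]
opening: 0.285
finger_force: 45.0
```

step_arm([
  [[0,0,-0.2],[0,0,0]],
  [[0,0,-0.2],[0,0,0]],
  [[0,0,0],[0,0,0]],
  [[0,0,0],[0,0,0]],
  [[0,0,0],[0,0,0]],
  [[0,0,0],[0,0,0]],
  [[0,0,0],[0,0,0]],
  [[0,0,0],[0,0,0]],
  [[0,0,0],[0,0,0]],
  [[0,0,0],[0,0,0]],
])

```text
clock: 52.8
tool_pos: [0.6058, 0.0523, 0.0446]
eef_rot: [0.999, -0.054, -0.001, -0.0]
contact_force: [-4.8, 3.5, 16.1]
opening: 0.283
finger_force: 45.0
```

```bash
python3 held.py w13 1
```

```text
t52.80 tcp [0.6058 0.0523 0.0446] yang -96.2 zax [-0.002  0.001 -1.   ] q [-0.48  1.04  0.61  1.76 -0.95  0.66 -0.99] F [-4.8  3.5 16.1] op 0.283 ff 45.0
to clip [ 0.00032132 -0.00097245]
head end a 0.0717 (65 -> err 0.0067)
0.03 1022 b mid 0.0008 ztop 0.0666
0.045 1260 b mid 0.0003 ztop 0.0660
0.055 1307 b mid 0.0003 ztop 0.0659
```

step_arm([
  [[0,0,-0.3],[0,0,0]],
  [[0,0,0],[0,0,0]],
  [[0,0,0],[0,0,0]],
  [[0,0,0],[0,0,0]],
  [[0,0,0],[0,0,0]],
  [[0,0,0],[0,0,0]],
  [[0,0,0],[0,0,0]],
  [[0,0,0],[0,0,0]],
  [[0,0,0],[0,0,0]],
  [[0,0,0],[0,0,0]],
])

```text
clock: 53.85
tool_pos: [0.6059, 0.0523, 0.0444]
eef_rot: [0.999, -0.054, -0.0, -0.001]
contact_force: [-10.1, 4.2, 36.9]
opening: 0.282
finger_force: 45.0
```

step_arm([
  [[0,0,0.5],[0,0,0]],
  [[0,0,0],[0,0,0]],
  [[0,0,0],[0,0,0]],
  [[0,0,0],[0,0,0]],
  [[0,0,1],[0,0,0]],
  [[0,0,1.5],[0,0,0]],
  [[0,0,2],[0,0,0]],
  [[0,0,2],[0,0,0]],
  [[0,0,2],[0,0,0]],
  [[0,0,2],[0,0,0]],
], fingers=0.5)

```text
clock: 54.85
tool_pos: [0.6064, 0.0515, 0.1518]
eef_rot: [0.999, -0.054, -0.0, 0.001]
contact_force: [0.6, 0.1, 0.5]
opening: 0.5
finger_force: 0.0
```

step_arm([
  [[-0.53,1.45,0],[0,0,5.77]],
  [[-0.53,1.45,0],[0,0,5.77]],
  [[-0.53,1.45,0],[0,0,5.77]],
  [[-0.53,1.45,0],[0,0,5.77]],
  [[-0.53,1.45,0],[0,0,5.77]],
  [[-0.53,1.45,0],[0,0,5.77]],
  [[-0.53,1.45,0],[0,0,5.77]],
  [[-0.53,1.45,0],[0,0,5.77]],
  [[-0.53,1.45,0],[0,0,5.77]],
  [[-0.53,1.45,0],[0,0,5.77]],
])

```text
clock: 55.85
tool_pos: [0.5534, 0.1969, 0.1511]
eef_rot: [0.9, 0.436, 0.0, 0.001]
contact_force: [0.3, 0.4, 0.9]
opening: 0.502
finger_force: 0.0
```

step_arm([
  [[-0.53,1.45,0],[0,0,5.77]],
  [[-0.53,1.45,0],[0,0,5.77]],
  [[-0.53,1.45,0],[0,0,5.77]],
  [[-0.53,1.45,0],[0,0,5.77]],
  [[-0.53,1.45,0],[0,0,5.77]],
  [[-0.53,1.45,0],[0,0,5.77]],
  [[-0.53,1.45,0],[0,0,5.77]],
  [[-0.53,1.45,0],[0,0,5.77]],
  [[-0.53,1.45,0],[0,0,5.77]],
  [[-0.53,1.45,0],[0,0,5.77]],
])

```text
clock: 56.85
tool_pos: [0.5006, 0.3418, 0.151]
eef_rot: [0.578, 0.816, 0.0, 0.002]
contact_force: [0.4, 0.5, -0.6]
opening: 0.503
finger_force: 0.0
```

```bash
python3 wl.py w14 .5002 .3433; python3 look.py top2
```

```text
t56.85 tcp [0.5006 0.3418 0.151 ] yang 19.4 zax [ 0.003 -0.001 -1.   ] q [-0.82  0.79  0.26  1.72 -0.3   0.67 -0.06] F [ 0.4  0.5 -0.6] op 0.503 ff 0.0
3386 mu [0.4993 0.3508] ang 109.3 t -0.066 0.059 origin(head end) [0.5012 0.3455] (tail -63) [0.5004 0.3478] width 0.024 px [253. 172.]
jaws [(np.float64(0.0407), np.float64(0.1534)), (np.float64(0.0404), np.float64(0.1193)), (np.float64(-0.0005), np.float64(0.0683)), (np.float64(0.0004), np.float64(-0.0001)), (np.float64(-0.001), np.float64(-0.0688)), (np.float64(-0.0387), np.float64(0.1529)), (np.float64(-0.0394), np.float64(0.1193))]
bam [0.6169 0.083 ] ang 170.7 -0.029 0.032 px [220. 159.]
bam [0.617  0.1179] ang 170.5 -0.027 0.029 px [210. 159.]
bam [0.5065 0.3251] ang 109.7 -0.041 0.045 px [147. 193.]
t56.95 tcp [0.4995 0.3441 0.1507] yang 19.4 zax [ 0.002  0.001 -1.   ] q [-0.82  0.79  0.26  1.72 -0.3   0.67 -0.06] F [ 0.6  0.5 -0. ] op 0.499 ff 0.0
```

View pics/w14.png

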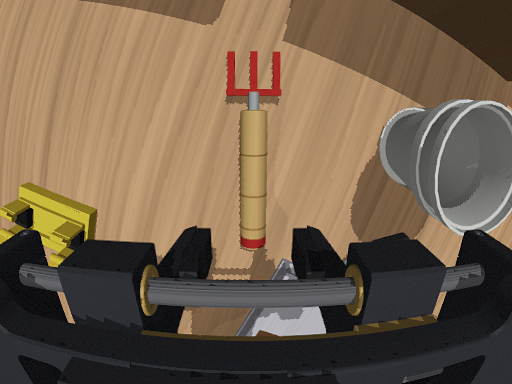

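Run:
```python
from h import *
p,d,c=load('w14'); P=cloud(d,c,True); q=(P[...,2]>.06)&(P[...,2]<.16); q[:, :370]=0; q[240:]=0
Q=P[q]; print(len(Q),Q.min(0),Q.max(0))
t=np.array([.5005,.345]); u=np.array([np.cos(np.radians(19.3)),np.sin(np.radians(19.3))]); n=np.array([-u[1],u[0]])
v=Q[:,:2]-t; a=v@u; b=v@n; k=abs(b)<.04; print('min along tool y in body strip',a[k].min() if k.any() else None, 'overall',a.min(), b[np.argmin(a)])
```

```text
12161 [0.60088075 0.38200043 0.06001392] [0.70939153 0.58183841 0.12825879]
min along tool y in body strip 0.12233101626410489 overall 0.12233101626410489 0.031046324064085435
```

step_arm([
  [[0.05,0.2,-2],[0,0,0]],
  [[0,0,-2],[0,0,0]],
  [[0,0,-2],[0,0,0]],
  [[0,0,-2],[0,0,0]],
  [[0,0,-2],[0,0,0]],
  [[0,0,-1.5],[0,0,0]],
  [[0,0,-1.2],[0,0,0]],
  [[0,0,-0.9],[0,0,0]],
  [[0,0,-0.6],[0,0,0]],
  [[0,0,-0.4],[0,0,0]],
], fingers=0.6)

```text
clock: 57.95
tool_pos: [0.5009, 0.3438, 0.0036]
eef_rot: [0.579, 0.815, 0.0, 0.001]
contact_force: [-0.6, 0.8, 0.2]
opening: 0.601
finger_force: 0.0
```

step_arm([
  [[0,0,0],[0,0,0]],
  [[0,0,0],[0,0,0]],
  [[0,0,0],[0,0,0]],
  [[0,0,0],[0,0,0]],
  [[0,0,0],[0,0,0]],
  [[0,0,0],[0,0,0]],
  [[0,0,0],[0,0,0]],
  [[0,0,0],[0,0,0]],
  [[0,0,0],[0,0,0]],
  [[0,0,0],[0,0,0]],
], fingers=0, grip_force=45)

```text
clock: 58.95
tool_pos: [0.5011, 0.344, 0.0042]
eef_rot: [0.579, 0.815, 0.001, 0.001]
contact_force: [0.2, -1.0, 5.6]
opening: 0.282
finger_force: 45.0
```

step_arm([
  [[0,0,1.5],[0,0,0]],
  [[0,0,1.5],[0,0,0]],
  [[0,0,1.5],[0,0,0]],
  [[0,0,1.5],[0,0,0]],
  [[0,0,1.5],[0,0,0]],
  [[0,0,1.5],[0,0,0]],
  [[0,0,1.5],[0,0,0]],
  [[0,0,1.5],[0,0,0]],
  [[0,0,1.5],[0,0,0]],
  [[0,0,1.5],[0,0,0]],
])

```text
clock: 59.95
tool_pos: [0.5006, 0.3437, 0.155]
eef_rot: [0.579, 0.815, 0.0, 0.001]
contact_force: [-0.0, -0.0, -1.1]
opening: 0.287
finger_force: 45.0
```

```bash
python3 -c "
from h import *
s=st(); print(mid+.136*ey-s['tool_pos'][:2])"
```

```text
t59.95 tcp [0.5006 0.3437 0.155 ] yang 19.2 zax [ 0.001 -0.001 -1.   ] q [-0.83  0.79  0.27  1.71 -0.3   0.68 -0.07] F [-0.  -0.  -1.1] op 0.287 ff 45.0
[ 0.11282461 -0.2247519 ]
```

step_arm([
  [[0.56,-1.12,0.3],[0,0,-5.77]],
  [[0.56,-1.12,0.3],[0,0,-5.77]],
  [[0.56,-1.12,0.3],[0,0,-5.77]],
  [[0.56,-1.12,0.3],[0,0,-5.77]],
  [[0.56,-1.12,0.3],[0,0,-5.77]],
  [[0.56,-1.12,0],[0,0,-5.77]],
  [[0.56,-1.12,0],[0,0,-5.77]],
  [[0.56,-1.12,0],[0,0,-5.77]],
  [[0.56,-1.12,0],[0,0,-5.77]],
  [[0.56,-1.12,0],[0,0,-5.77]],
])

```text
clock: 60.95
tool_pos: [0.5566, 0.2316, 0.1693]
eef_rot: [0.901, 0.433, -0.0, 0.0]
contact_force: [0.3, -0.1, -1.8]
opening: 0.283
finger_force: 45.0
```

step_arm([
  [[0.56,-1.12,0],[0,0,-5.77]],
  [[0.56,-1.12,0],[0,0,-5.77]],
  [[0.56,-1.12,0],[0,0,-5.77]],
  [[0.56,-1.12,0],[0,0,-5.77]],
  [[0.56,-1.12,0],[0,0,-5.77]],
  [[0.56,-1.12,0],[0,0,-5.77]],
  [[0.56,-1.12,0],[0,0,-5.77]],
  [[0.56,-1.12,0],[0,0,-5.77]],
  [[0.56,-1.12,0],[0,0,-5.77]],
  [[0.56,-1.12,0],[0,0,-5.77]],
])

```text
clock: 61.95
tool_pos: [0.6127, 0.1199, 0.1693]
eef_rot: [0.998, -0.056, -0.001, 0.0]
contact_force: [0.0, 0.2, -0.9]
opening: 0.282
finger_force: 45.0
```

```bash
python3 held.py w15 2
python3 - <<'E'
from h import *
p,d,c=load('w15'); P=cloud(d,c,True); C=mid+.136*ey; v=P[...,:2]-C; a=v@ex; b=v@ey; z=P[...,2]
hsv=cv2.cvtColor(p,cv2.COLOR_RGB2HSV)
for lo in np.arange(.056,.13,.004):
    q=(abs(b)<.035)&(a>lo)&(a<lo+.004)&(z>.13)&(z<.22)
    if q.sum()>5: print(lo.round(3),q.sum(),np.median(hsv[q],0),'w',np.ptp(b[q]).round(3))
E
```

```text
t61.95 tcp [0.6127 0.1199 0.1693] yang -96.4 zax [-0.002  0.    -1.   ] q [-0.66  0.92  0.79  1.66 -0.79  0.92 -1.24] F [ 0.   0.2 -0.9] op 0.282 ff 45.0
to clip [ 0.00070865 -0.00097027]
head end a 0.0713 (65 -> err 0.0063)
0.03 1399 b mid -0.0001 ztop 0.1931
0.045 1483 b mid -0.0002 ztop 0.1927
0.055 1470 b mid -0.0001 ztop 0.1928
0.056 500 [ 20. 113. 203.] w 0.026
0.06 534 [ 20. 112. 204.] w 0.025
0.064 433 [ 20. 113. 168.] w 0.024
0.068 201 [ 95.   8. 170.] w 0.01
0.072 190 [ 95.   8. 171.] w 0.01
0.076 196 [ 95.5   8.  171. ] w 0.009
0.08 1008 [  1. 194. 190.] w 0.052
0.084 680 [  1. 194. 192.] w 0.052
0.088 373 [  1. 194. 192.] w 0.051
0.092 368 [  1. 195. 192.] w 0.051
0.096 375 [  1. 194. 193.] w 0.051
0.1 363 [  1. 194. 193.] w 0.051
0.104 350 [  1. 195. 193.] w 0.051
0.108 344 [  1. 195. 193.] w 0.051
0.112 348 [  1. 194. 193.] w 0.051
0.116 326 [  1. 194. 193.] w 0.051
0.12 343 [  1. 195. 193.] w 0.051
0.124 42 [  6.  161.5 196. ] w 0.049
```

step_arm([
  [[-0.05,-0.08,-1.2],[0,0,0.3]],
  [[0,0,-1.2],[0,0,0]],
  [[0,0,-1.2],[0,0,0]],
  [[0,0,-1.2],[0,0,0]],
  [[0,0,-1.2],[0,0,0]],
  [[0,0,-1],[0,0,0]],
  [[0,0,-0.8],[0,0,0]],
  [[0,0,-0.7],[0,0,0]],
  [[0,0,-0.6],[0,0,0]],
  [[0,0,0],[0,0,0]],
])

```text
clock: 63.0
tool_pos: [0.6118, 0.119, 0.077]
eef_rot: [0.999, -0.051, -0.001, 0.001]
contact_force: [-0.2, 0.7, -1.8]
opening: 0.282
finger_force: 45.0
```

```bash
python3 held.py w16 2
```

```text
t63.00 tcp [0.6118 0.119  0.077 ] yang -95.9 zax [-0.002 -0.001 -1.   ] q [-0.61  1.02  0.68  1.71 -0.9   0.75 -1.15] F [-0.2  0.7 -1.8] op 0.282 ff 45.0
to clip [ 1.62345246e-03 -7.04719377e-05]
head end a 0.0706 (65 -> err 0.0056)
0.03 1377 b mid -0.0008 ztop 0.1007
0.045 1498 b mid -0.0007 ztop 0.1005
0.055 1344 b mid -0.0008 ztop 0.1005
```

step_arm([
  [[0.05,0.05,-0.4],[0,0,0]],
  [[0,0,-0.4],[0,0,0]],
  [[0,0,-0.4],[0,0,0]],
  [[0,0,-0.4],[0,0,0]],
  [[0,0,-0.3],[0,0,0]],
  [[0,0,-0.3],[0,0,0]],
  [[0,0,-0.3],[0,0,0]],
  [[0,0,-0.3],[0,0,0]],
  [[0,0,-0.3],[0,0,0]],
  [[0,0,-0.3],[0,0,0]],
])

```text
clock: 64.05
tool_pos: [0.6132, 0.1199, 0.0436]
eef_rot: [0.999, -0.051, -0.0, 0.0]
contact_force: [3.0, 0.2, -2.2]
opening: 0.284
finger_force: 45.0
```

step_arm([
  [[0,0,-0.2],[0,0,0]],
  [[0,0,-0.2],[0,0,0]],
  [[0,0,0],[0,0,0]],
  [[0,0,0],[0,0,0]],
  [[0,0,0],[0,0,0]],
  [[0,0,0],[0,0,0]],
  [[0,0,0],[0,0,0]],
  [[0,0,0],[0,0,0]],
  [[0,0,0],[0,0,0]],
  [[0,0,0],[0,0,0]],
])

```text
clock: 65.05
tool_pos: [0.6126, 0.12, 0.042]
eef_rot: [0.999, -0.051, -0.001, -0.001]
contact_force: [-4.3, 2.2, 19.0]
opening: 0.28
finger_force: 45.0
```

```bash
python3 held.py w17 2
```

```text
t65.05 tcp [0.6126 0.12   0.042 ] yang -95.9 zax [-0.001  0.001 -1.   ] q [-0.59  1.06  0.62  1.71 -0.93  0.69 -1.12] F [-4.3  2.2 19. ] op 0.280 ff 45.0
to clip [ 0.00081242 -0.00104907]
head end a 0.0711 (65 -> err 0.0061)
0.03 1039 b mid 0.0008 ztop 0.0661
0.045 1270 b mid 0.0002 ztop 0.0660
0.055 1441 b mid 0.0003 ztop 0.0660
```

step_arm([
  [[0,0,-0.3],[0,0,0]],
  [[0,0,0],[0,0,0]],
  [[0,0,0],[0,0,0]],
  [[0,0,0],[0,0,0]],
  [[0,0,0.6],[0,0,0]],
  [[0,0,0],[0,0,0]],
  [[0,0,0],[0,0,0]],
  [[0,0,0],[0,0,0]],
  [[0,0,0],[0,0,0]],
  [[0,0,0],[0,0,0]],
])

```text
clock: 66.1
tool_pos: [0.6117, 0.1201, 0.0422]
eef_rot: [0.999, -0.051, -0.002, 0.0]
contact_force: [-3.6, 3.5, 2.3]
opening: 0.279
finger_force: 45.0
```

step_arm([
  [[0,0,0],[0,0,0]],
  [[0,0,0],[0,0,0]],
  [[0,0,0],[0,0,0]],
  [[0,0,1],[0,0,0]],
  [[0,0,1.5],[0,0,0]],
  [[0,0,2],[0,0,0]],
  [[0,0,2],[0,0,0]],
  [[0,0,2],[0,0,0]],
  [[0,0,3],[0,0,0]],
  [[0,0,3],[0,0,0]],
], fingers=0.5)

```text
clock: 67.1
tool_pos: [0.6127, 0.119, 0.1902]
eef_rot: [0.999, -0.051, -0.0, 0.001]
contact_force: [0.3, 0.3, 0.4]
opening: 0.504
finger_force: 0.0
```

step_arm([
  [[-1.8,2.5,0.3],[0,0,4]],
  [[-1.8,2.5,0.3],[0,0,4]],
  [[-1.8,2.5,0.3],[0,0,4]],
  [[-1.8,2.5,0.3],[0,0,4]],
  [[-1.8,2.5,0.3],[0,0,4]],
  [[-1.8,2.5,0.3],[0,0,4]],
  [[-1.8,2.5,0.3],[0,0,4]],
  [[-1.8,2.5,0.3],[0,0,4]],
  [[-1.8,2.5,0.3],[0,0,4]],
  [[-1.8,2.5,0.3],[0,0,4]],
])

```text
clock: 68.1
tool_pos: [0.4324, 0.3701, 0.2194]
eef_rot: [0.956, 0.294, 0.001, 0.001]
contact_force: [0.5, -0.1, 0.0]
opening: 0.502
finger_force: 0.0
```

Run:
```python
from h import *
st(); p,d,c=shot('top','top3'); P=cloud(d,c); z=P[...,2]; hsv=cv2.cvtColor(p,cv2.COLOR_RGB2HSV)
v=P[...,:2]-mid; a=v@ex; b=v@ey
for k in(-1,0,1,2):
    B=b-.068*k; m=(abs(B)<.02)&(z>.045)&(z<.075)&(a>-.1)&(a<.1)&(hsv[...,0]>12)&(hsv[...,0]<35)&(hsv[...,1]>80)
    t=(abs(B)<.014)&(z>.04)&(z<.08)&(a<.0)&(a>-.1); h=(abs(B)<.035)&(z>.03)&(z<.09)&(a>.07)&(a<.15)
    print(k,'bam',a[m].min().round(4),a[m].max().round(4),'b',B[m].mean().round(4),'zmed',np.median(z[m]).round(4),'tail',a[t].min().round(4),'head',a[h].min().round(4),a[h].max().round(4),B[h].mean().round(4))
# base front/back strips: brown tops gaps
s=(abs(a-.025)<.02)&(z>.018)&(z<.034)&(abs(b)<.25)&(hsv[...,1]>80); print('base b range',np.percentile(b[s],[.5,99.5]))
cv2.imwrite('pics/crop3.png',cv2.resize(p[110:210,150:330],None,fx=4,fy=4,interpolation=cv2.INTER_CUBIC)[:,:,::-1])
```

```text
t68.10 tcp [0.4324 0.3701 0.2194] yang -55.7 zax [ 0.001 -0.001 -1.   ] q [-1.17  0.74  0.69  1.79 -0.61  0.84 -1.16] F [ 0.5 -0.1  0. ] op 0.502 ff 0.0
-1 bam -0.076 0.0686 b -0.0011 zmed 0.061 tail -0.076 head 0.0702 0.1023 -0.0016
0 bam -0.0752 0.0639 b -0.0012 zmed 0.0605 tail -0.0752 head 0.0706 0.1032 -0.0002
1 bam -0.0737 0.0655 b -0.0011 zmed 0.0605 tail -0.0737 head 0.0717 0.1279 -0.0016
2 bam -0.0744 0.0655 b -0.001 zmed 0.0606 tail -0.0744 head 0.0709 0.1241 -0.0008
base b range [-0.10133943  0.16883799]
```

View pics/crop3.png

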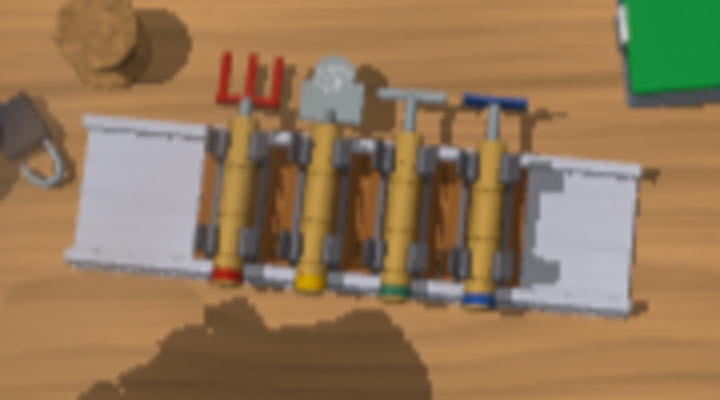

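The view shows all four tools in their clips: fork, trowel, rake and hoe tails near (225,275), (312,283), (397,292) and (480,300). Their heads are to the back, and the blocks are flush at a 68 mm pitch.

```bash
python3 -c "
from h import *
print(r.finish_job())"
```

```text
the job is handed in; nothing more can be done
None
```

The job is handed in: all four blocks measured flush at a 68 mm pitch, and the fork, trowel, rake and hoe are each snapped fully home in their own clip, heads to the back and mid-grip within about 1 mm of the clip centre.

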